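Dock the probe carrier and load the probes from the drying rack

TASK

First push the empty probe carrier across the worktop until its back edge lies flush against the stop bar, with neither end sticking out past the bar. Then load every probe that stands in the light drying rack: draw it straight up out of its well so that the rack is neither tipped nor dragged along, set it upright on the carrier's front ledge and slide it sideways under the lips until it is fully home in a pocket, one probe to a pocket, any pocket. Leave the carrier flush against the bar, and do not disturb the timer, the beaker and the petri dish.

Things in the scene. Friction and masses are not known exactly. Their poses are not given: they have to be found in the camera images.
- probe0: one of 3 or 4 identical sensor probes (absent ones read None): round steel foot 36 mm across, 10 mm thick, with a plain grey stem 18 mm across; 120 mm tall in all, 0.11 kg. Origin: centre of the foot's underside; z up the stem. Starts upright in a well of the rack. Grip the stem from above some 90 mm above the origin; only other stems stand as high near it
- probe1: one of 3 or 4 identical sensor probes (absent ones read None): round steel foot 36 mm across, 10 mm thick, with a plain grey stem 18 mm across; 120 mm tall in all, 0.11 kg. Origin: centre of the foot's underside; z up the stem. Starts upright in a well of the rack. Grip the stem from above some 90 mm above the origin; only other stems stand as high near it
- probe2: one of 3 or 4 identical sensor probes (absent ones read None): round steel foot 36 mm across, 10 mm thick, with a plain grey stem 18 mm across; 120 mm tall in all, 0.11 kg. Origin: centre of the foot's underside; z up the stem. Starts upright in a well of the rack. Grip the stem from above some 90 mm above the origin; only other stems stand as high near it
- probe3: one of 3 or 4 identical sensor probes (absent ones read None): round steel foot 36 mm across, 10 mm thick, with a plain grey stem 18 mm across; 120 mm tall in all, 0.11 kg. Origin: centre of the foot's underside; z up the stem. Starts upright in a well of the rack. Grip the stem from above some 90 mm above the origin; only other stems stand as high near it
- carrier: loose probe carrier, 40 mm high, 0.55 to 0.9 kg. Its base plate is 16 mm thick and runs from x = -60 mm (front edge, towards the robot) to +50 mm (back edge), y = -99 to +99 mm; origin on the underside. Its upright edges can be pushed with fingertips held just above the worktop. Four pockets in a row along y, open to -x, at y = -72, -24, +24, +72 mm
- carrier_ledge (a point): middle of the bare flat landing ledge on the front of the carrier's plate, at carrier x = -38, y = 0, z = 16 mm (plate top). The ledge runs from carrier x = -60 to -14 mm; only at its two ends stands a wall 6 mm thick, 24 mm high, inner faces at y = -93 and +93 mm, which a fingertip can push outward to shift the carrier along y
- carrier_pocket0 (a point): where the centre of a probe's foot underside lies when fully home in the pocket at carrier x = 24, y = -72, z = 16 mm. Pocket: 42 mm wide between 6 mm walls whose round noses begin at x = -14 mm, back wall at x = 42 mm; from x = -8 to 42 mm two lips overhang it, underside 16 mm and top 24 mm above the plate, with a 24 mm gap between them for the stem
- carrier_pocket1 (a point): the same point for the like pocket at carrier y = -24 mm
- carrier_pocket2 (a point): the same point for the like pocket at carrier y = +24 mm
- carrier_pocket3 (a point): the same point for the like pocket at carrier y = +72 mm
- stop_bar: fixed aluminium bar screwed to the worktop, 270 mm long (its y), 30 mm high. Origin: middle of the foot of its front face, the plane x = 0; x points away from the robot. The carrier is flush with its origin at x = -50 mm in the bar's frame, axes parallel; it stays inside the bar's ends while its y is within 36 mm of the middle
- rack: light free-standing white plastic rack, 0.12 kg, 200 mm (its x) by 56 mm (its y), 58 mm high; origin centre of underside. Four square wells 40 mm wide, 50 mm deep, at x = -72, -24, +24, +72 mm, floors 8 mm above the worktop. A foot has 2 mm of play each side, so a probe must rise 55 mm or more straight up before it moves sideways
- timer: bystander: small white bench timer, 62 x 62 x 18 mm, lying loose to the left of the rack; origin centre of underside
- beaker: bystander: glass beaker, 50 mm across, 72 mm tall, loose to the left of the rack; origin centre of underside
- petri: bystander: closed glass petri dish, 68 mm across, 16 mm high, loose near the front edge of the worktop; origin centre of underside
Things that resemble listed ones, but are neither listed nor needed, are in the scene too. Leave any pink or turquoise look-alike of the probe0 alone.

How it is judged (in metres and radians):
On the way, in this order (a step that is already met when the one before it is completed fails the run):
1. the carrier lies flush against the stop bar (x of carrier in the frame of stop_bar above -0.056 m and y of carrier in the frame of stop_bar between -0.036 and 0.036 m and angle between the x axis of carrier and the x axis of stop_bar, either way round below 0.05 rad and angle between carrier's own z axis and vertical below 0.05 rad), for 0.3 s.
2. every probe is home under the lips of a pocket of the docked carrier (all of step 1 and x of probe0 in the frame of carrier between 0.017 and 0.032 m and z of probe0 in the frame of carrier between 0.011 and 0.021 m and angle between each of probe0, probe1, probe2, probe3's own z axis and vertical below 0.1 rad and (y of probe0 in the frame of carrier between -0.08 and -0.064 m or y of probe0 in the frame of carrier between -0.032 and -0.016 m or y of probe0 in the frame of carrier between 0.016 and 0.032 m or y of probe0 in the frame of carrier between 0.064 and 0.08 m) and x of probe1 in the frame of carrier between 0.017 and 0.032 m and z of probe1 in the frame of carrier between 0.011 and 0.021 m and (y of probe1 in the frame of carrier between -0.08 and -0.064 m or y of probe1 in the frame of carrier between -0.032 and -0.016 m or y of probe1 in the frame of carrier between 0.016 and 0.032 m or y of probe1 in the frame of carrier between 0.064 and 0.08 m) and x of probe2 in the frame of carrier between 0.017 and 0.032 m and z of probe2 in the frame of carrier between 0.011 and 0.021 m and (y of probe2 in the frame of carrier between -0.08 and -0.064 m or y of probe2 in the frame of carrier between -0.032 and -0.016 m or y of probe2 in the frame of carrier between 0.016 and 0.032 m or y of probe2 in the frame of carrier between 0.064 and 0.08 m) and x of probe3 in the frame of carrier between 0.017 and 0.032 m and z of probe3 in the frame of carrier between 0.011 and 0.021 m and (y of probe3 in the frame of carrier between -0.08 and -0.064 m or y of probe3 in the frame of carrier between -0.032 and -0.016 m or y of probe3 in the frame of carrier between 0.016 and 0.032 m or y of probe3 in the frame of carrier between 0.064 and 0.08 m)), for 0.3 s.
At the end, for the whole second after the job is handed in: Carrier at rest against the stop bar (gap under 6 mm, parallel within 0.05 rad, ends inside the bar's), every probe upright at rest in a pocket on the plate (within 7 mm of fully home, 8 mm of the middle line, 0.1 rad), rack standing upright (all of step 2 and linear speed of each of probe0, probe1, probe2, probe3, carrier below 0.02 m/s and angle between rack's own z axis and vertical below 0.1 rad); the robot touches nothing.
It fails at once if the rack is tipped by more than 0.25 rad (angle between rack's own z axis and vertical above 0.25 rad).
It fails at once if the rack is dragged or lifted more than 50 mm from where it stood (distance of rack from where it was at the start of the episode above 0.05 m).
It fails at once if a bystander (timer, beaker, petri dish) is moved by more than 30 mm (distance of any of timer, beaker, petri from where it was at the start of the episode above 0.03 m).
Of probe0, probe1, probe2, probe3 only 3 to 4 are there at a start; the rules pass over those that are not, and their reading is None.
At some moment in a run one of carrier may be knocked a few centimetres aside while the robot is not near it.
It also fails if it takes over 210 s, if anything falls off the work surface, if the arm or the gripper's body presses on something with over 40 N, if the wrist force passes 120 N, or if a joint passes its speed limit or range.

ROBOT

A 7-joint arm with a two-finger parallel gripper is mounted at the origin on a cart in front of the work surface, level with it; the furniture and walls round the work are solid. World frame = base frame: x ahead of the robot, y to its left, z up, the work surface at z = 0. Lengths are in mm, angles in rad, forces in N, time in s.
With the tool pointing down it reaches from about 375 to 925 mm from the base axis. Payload 3.1 kg.
Tool frame: the origin (TCP) lies midway between the tips of the shut fingers; the grasp point (between the pads) lies 19 mm behind it; x points along the fingers, y is the direction in which the jaws open and shut, and the axes are right-handed (so a half turn about x gives the same grasp; the last joint's range is limited). The gripper opens to 85 mm and grips with 20 to 120 N. Pads are 22 mm wide; open, the fingers measure 114 mm over their backs; the gripper's body (76 mm by 85 mm) begins 54 mm behind the grasp point. The pads swing forward as they close: fully open they stand 13 mm farther back than shut.
Start: joints at [-1.404, 0.383, 0.044, 1.598, -0.018, 1.161, -0.05], TCP at [170.092, 627.353, 231.269] pointing down, gripper open.
Joint ranges: [-2.61, 2.61], [-0.41, 2.15], [-1.48, 1.57], [0, 2.5], [-1.57, 4.71], [0.05, 1.97], [-2.85, 2.85]. Speed limits (rad/s): [2.79, 2.79, 3.14, 3.14, 3.14, 3.14, 3.14].

INTERFACE

Orientations are given as a unit quaternion [x, y, z, w].
In Python, from workcell import arm gives the robot as it stands. The module is installed in compiled form; this text tells all that it offers.
- The arm moves only by the shell command python3 -m inch 'ROWS'. ROWS is JSON, a list of rows, each a list of 3 entries, a list of its own where there are three numbers: the shift along the tool's x, y, z in cm, then the turn about the tool's x in degrees, then the finger opening in cm, from 0 to 8.54. In form: [[[dx, dy, dz], twist, fingers], ...]. A call has 1 to 10 rows; each row is the pose to reach, as a shift and turn from the pose commanded when the call began, along the tool's axes at that moment; what a row does not reach only later rows make up. A row lasts 1/12 s, in which the tool goes at most 41.7 mm and 7.16 degrees, less where a joint would pass 70% of its speed; a pose out of reach is approached as far as the arm can. A call with a gripper value outside its range is refused whole. The fingers move at their own pace and stop on an object; the grip force is fixed at half the most. Time passes only in rows, so rows that repeat a pose let the fingers close. It gives the time, the measured TCP pose, the force and the opening at its end, in the units of the state.
- arm.state(): the state, without advancing time (a new reading comes with each control period).
- arm.read_camera(name): name is "scene" or "side" or "wrist"; returns (picture, depth): 420x560x3 uint8, blue, green, red; 420x560 float32, mm along the optical axis (not along the pixel's ray), 0 where there is no reading.
- arm.camera_model(name): a dict with "fx", "fy", "cx", "cy" (pixels), "R" (3x3) and "t" (3): a world point X has camera coordinates R X + t; the wrist camera has in their place "mount" (4x4, takes a point from camera to tool coordinates, whose origin is the TCP and whose axes are the tool frame's). Camera axes: x right, y down, z forward; pixel columns grow to the right and rows downward; lengths in mm; the calibration is good to about 2 mm. A picture is of the moment at which its call begins: read the wrist's pose just before it. camera_model takes no time and is no camera call.
- arm.sign_off(): hands the job in, once; it reports no verdict.
Trained networks look in the newest picture that a camera, given by its name, has taken for a name from the list of things; names that differ only in an ending like _2 or _b are one class to them, and where a whole thing is asked for, a point or a joint stands for the part that bears it (a point fixed in the world has none). Each returns a list of dicts, best first, with "confidence" (0 to 1); they miss things now and then, are a little off and sometimes report something else, mostly with a low value. They report only what shows in the picture. A call takes as long as a camera call. They do not tell look-alikes from the thing itself.
- arm.cut_out(camera, target): "pixels" (420x560 bool, what is visible of it) and "position" ([column, row] in pixels, amid what is visible of it).
- arm.mark_of(camera, target): "position" ([column, row] in pixels: a listed point, or the origin of a listed thing).
The state is a dict: "t": time; "joints": joint angles; "joint_vel": joint speeds; "effort": joint torques, N m; "tool_pos": TCP position; "tool_rot": TCP orientation; "ft_force": force on the tool from outside, world axes, zero at the start; "ft_torque": the same for the moment, N m; "grip_width": opening from 0.0 (shut) to 1.0 (fully open).
Only numpy, scipy, OpenCV 4.12 (cv2) and the standard library are available. Lean on these libraries where they do the work, as an engineer would, in place of code of your own. Each camera call takes 0.05 s, during which the arm holds its last target.

## Working session

There is one attempt and no reset: what is moved stays moved. The work goes in short steps, Python scripts to look and compute and a shell command to move; the robot and the scene stay as the last step left them, time stands still between calls to the robot, and variables do not carry over. Pictures are saved under pics/ and viewed, and the job is handed in when it is done.

```bash
mkdir -p pics; ls; cat > h.py <<'E'
import numpy as np, cv2
from workcell import arm
from scipy.spatial.transform import Rotation as Rot
def snap(cam,fn=None):
    s=arm.state()
    p,d=arm.read_camera(cam)
    if fn: cv2.imwrite('pics/'+fn,p)
    return s,p,d
def pose(cam,s):
    m=arm.camera_model(cam)
    if 'mount' in m:
        M=np.array(m['mount']);T=np.eye(4);T[:3,:3]=Rot.from_quat(s['tool_rot']).as_matrix();T[:3,3]=s['tool_pos']
        W=T@M
    else:
        R=np.array(m['R']);t=np.array(m['t']);W=np.eye(4);W[:3,:3]=R.T;W[:3,3]=-R.T@t
    return m,W
def cloud(cam,s,d):
    m,W=pose(cam,s)
    v,u=np.mgrid[:d.shape[0],:d.shape[1]]
    P=np.stack([(u-m['cx'])/m['fx']*d,(v-m['cy'])/m['fy']*d,d],-1)
    X=P@W[:3,:3].T+W[:3,3]
    X[d<=0]=np.nan
    return X
def ray(cam,s,uv,z):
    m,W=pose(cam,s)
    r=W[:3,:3]@np.array([(uv[0]-m['cx'])/m['fx'],(uv[1]-m['cy'])/m['fy'],1]);o=W[:3,3]
    return o+r*(z-o[2])/r[2]
E
python3 - <<'E'
from h import *
s,p,d=snap('scene','a0.png')
print(s)
s,p,d=snap('side','a1.png')
s,p,d=snap('wrist','a2.png')
print(arm.camera_model('wrist'))
print(Rot.from_quat(s['tool_rot']).as_matrix().round(3))
E
```

```text
pics
{'t': 0.0, 'joints': array([-1.40382218,  0.3838367 ,  0.04381121,  1.59958596, -0.01789305,
        1.16123552, -0.04989813]), 'joint_vel': array([-0.00109341,  0.00049681, -0.00063046, -0.00134571, -0.00080763,
        0.00153708, -0.00133777]), 'effort': array([ 1.55585080e-04, -4.33472443e+01,  1.02454718e+00, -2.49512690e+01,
        1.05068204e-02,  1.12115534e-02, -6.10489153e-06]), 'tool_pos': array([169.84290193, 626.42316542, 229.88019471]), 'tool_rot': array([ 0.09235937,  0.70099864, -0.09424383,  0.70084859]), 'ft_force': array([ 0.54247095,  0.41808036, -0.41389156]), 'ft_torque': array([ 0.03565583, -0.00935463,  0.0151956 ]), 'grip_width': 0.999806753488992}
{'fx': 344.5881707146647, 'fy': 344.5881707146647, 'cx': 284.2824412328291, 'cy': 207.73935357049538, 'mount': array([[ 8.59244563e-04, -3.01587347e-01,  9.53438165e-01,
        -1.42212197e+02],
       [ 9.99999463e-01,  8.12375402e-04, -6.44238905e-04,
         3.36739262e-01],
       [-5.80255410e-04,  9.53438206e-01,  3.01587883e-01,
        -7.81085572e+01],
       [ 0.00000000e+00,  0.00000000e+00,  0.00000000e+00,
         1.00000000e+00]])}
[[-0.001  0.262  0.965]
 [-0.002  0.965 -0.262]
 [-1.    -0.002  0.   ]]
```

View pics/a0.png

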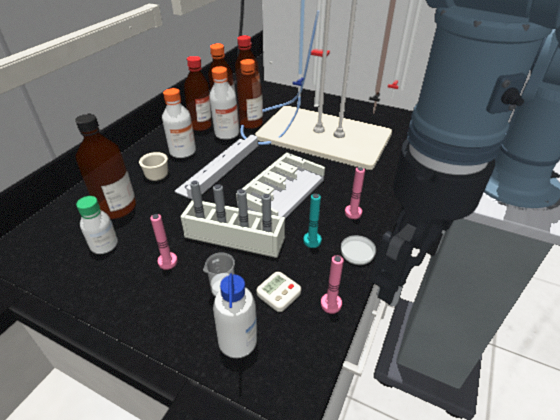

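View pics/a1.png

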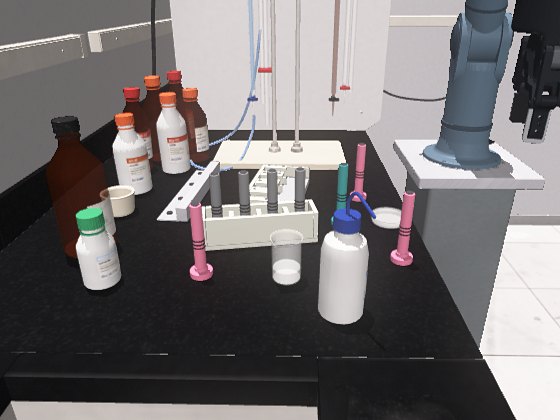

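View pics/a2.png

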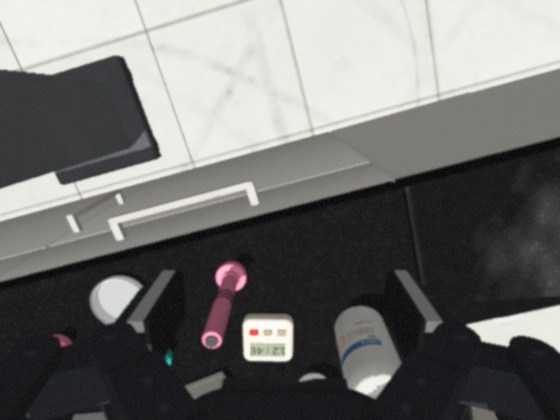

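Four grey probes stand in the rack (scene: stems near (196,193), (220,198), (242,203), (267,207)). The pink and turquoise ones are look-alikes. The carrier is at (285,185) and the bar at (220,165). Next I measure positions.

```bash
python3 - <<'E'
from h import *
names=['probe0','carrier','carrier_ledge','carrier_pocket0','carrier_pocket1','carrier_pocket3','stop_bar','rack','timer','beaker','petri']
for cam in ['scene','side']:
    s,p,d=snap(cam); X=cloud(cam,s,d)
    for n in names:
        z={'carrier_ledge':16}.get(n,16 if 'pocket' in n else 0)
        if n=='probe0': z=8
        r=arm.mark_of(cam,n)
        print(cam,n,[(round(q['confidence'],2),np.round(q['position'],0),ray(cam,s,q['position'],z)[:2].round(0)) for q in r[:6]])
    for n in ['carrier','stop_bar','rack','timer','beaker','petri']:
        r=arm.cut_out(cam,n)
        if r:
            P=X[r[0]['pixels']]; P=P[~np.isnan(P[:,0])]
            print(cam,n,r[0]['confidence'],len(P),np.percentile(P,[1,50,99],axis=0).round(0).tolist())
            if n in('carrier','stop_bar','rack'):
                zt={'carrier':40,'stop_bar':30,'rack':58}[n]
                T=P[abs(P[:,2]-zt)<6]
                if len(T)>20: print('  top rect',cv2.minAreaRect(T[:,:2].astype(np.float32)),len(T))
E
```

```text
scene probe0 [(0.89, array([168., 260.]), array([590., 581.])), (0.82, array([266., 241.]), array([442., 453.])), (0.82, array([246., 238.]), array([482., 463.])), (0.72, array([314., 241.]), array([356., 409.])), (0.72, array([328., 307.]), array([274., 545.])), (0.71, array([201., 230.]), array([580., 483.]))]
scene carrier [(0.69, array([276., 291.]), array([372., 549.])), (0.59, array([284., 192.]), array([482., 286.])), (0.17, array([294., 196.]), array([454., 288.]))]
scene carrier_ledge [(0.79, array([294., 193.]), array([451., 296.]))]
scene carrier_pocket0 [(0.85, array([280., 178.]), array([506., 258.])), (0.85, array([254., 200.]), array([522., 359.])), (0.79, array([290., 172.]), array([493., 227.])), (0.76, array([268., 188.]), array([514., 304.]))]
scene carrier_pocket1 [(0.85, array([280., 178.]), array([506., 258.])), (0.85, array([254., 200.]), array([522., 359.])), (0.79, array([290., 172.]), array([493., 227.])), (0.76, array([268., 188.]), array([514., 304.]))]
scene carrier_pocket3 [(0.85, array([280., 178.]), array([506., 258.])), (0.85, array([254., 200.]), arr
[... 2869 characters left out ...]
73828125), 78.1546630859375) 636
side stop_bar 0.97 1340 [[637.0, 142.0, 2.0], [665.0, 315.0, 17.0], [712.0, 404.0, 32.0]]
  top rect ((656.3505859375, 269.58734130859375), (271.89288330078125, 22.70794677734375), 85.52474975585938) 567
side rack 0.87 3958 [[412.0, 429.0, 2.0], [518.0, 490.0, 42.0], [604.0, 509.0, 59.0]]
  top rect ((510.5438232421875, 465.9436340332031), (197.37538146972656, 59.70269775390625), 9.787152290344238) 1021
side timer 0.3 1376 [[636.0, 138.0, 2.0], [665.0, 316.0, 17.0], [712.0, 404.0, 32.0]]
side beaker 0.56 1586 [[439.0, 564.0, 4.0], [461.0, 604.0, 49.0], [484.0, 612.0, 73.0]]
side petri 0.81 566 [[245.0, 329.0, 1.0], [275.0, 406.0, 15.0], [322.0, 594.0, 115.0]]
```

```bash
cat >> h.py <<'E'
def plan(*tg):
    """each tg (x,y,z,yawdeg of tool z) -> shift cm in tool axes & twist deg"""
    s=arm.state();R=Rot.from_quat(s['tool_rot']).as_matrix();p=np.array(s['tool_pos'])
    yaw=np.degrees(np.arctan2(R[1,2],R[0,2]))
    print('t',round(float(s['t']),2),'at',p.round(1),'yaw',round(yaw,2),'F',s['ft_force'].round(1),'grip',round(float(s['grip_width']),3))
    for t in tg:
        dl=R.T@(np.array(t[:3])-p)/10
        print(t,'->',dl.round(2).tolist(),'twist',round(-(t[3]-yaw),1))
E
python3 -c "
from h import *
plan((400,290,250,-4.3))"
```

```text
t 1.95 at [170.1 627.3 231.3] yaw -15.17 F [ 0.1 -1.7  0.6] grip 0.996
(400, 290, 250, -4.3) -> [-1.87, -26.54, 31.02] twist -10.9
```

```bash
python3 -m inch '[[[-1.9,-3,3.5],0,8.5],[[-1.9,-6,7],0,8.5],[[-1.9,-9,10.5],-3,8.5],[[-1.9,-12,14],-6,8.5],[[-1.9,-15,17.5],-9,8.5],[[-1.9,-18,21],-10.9,8.5],[[-1.9,-21,24.5],-10.9,8.5],[[-1.9,-24,28],-10.9,8.5],[[-1.9,-26.5,31],-10.9,8.5],[[-1.9,-26.5,31],-10.9,8.5]]'; python3 -m inch '[[[0,0,0],0,8.5],[[0,0,0],0,8.5]]'
python3 - <<'E'
from h import *
plan((400,290,250,-4.3))
s,p,d=snap('wrist','b0.png'); X=cloud('wrist',s,d)
np.savez('b0.npz',X=X,p=p)
for n,zt in [('carrier',40),('stop_bar',30),('rack',58)]:
    r=arm.cut_out('wrist',n)
    for q in r[:2]:
        P=X[q['pixels']];P=P[~np.isnan(P[:,0])]
        T=P[abs(P[:,2]-zt)<4]
        print(n,q['confidence'],q['position'],len(T),cv2.minAreaRect(T[:,:2].astype(np.float32)) if len(T)>20 else '')
        print(np.percentile(P,[1,99],axis=0).round(0).tolist(), np.median(T[:,2]) if len(T) else '')
for n in ['carrier','carrier_pocket0','carrier_ledge','probe0','stop_bar']:
    z=16 if '_' in n and 'stop' not in n else (8 if n=='probe0' else 0)
    print(n,[(round(q['confidence'],2),np.round(q['position'],0),ray('wrist',s,q['position'],z)[:2].round(0)) for q in arm.mark_of('wrist',n)[:6]])
E
```

```text
t: 2.78
tool_pos: [401.5, 287.5, 250.7]
tool_rot: [0.027, 0.706, -0.027, 0.707]
ft_force: [0.4, 0.6, 0.2]
grip_width: 0.996
t: 2.95
tool_pos: [401.8, 287.8, 250.7]
tool_rot: [0.029, 0.706, -0.029, 0.707]
ft_force: [-0.7, 0.9, -0.1]
grip_width: 0.995
t 2.95 at [401.8 287.8 250.7] yaw -4.67 F [-0.7  0.9 -0.1] grip 0.995
(400, 290, 250, -4.3) -> [0.07, 0.21, -0.2] twist -0.4
carrier 0.45 [290.7, 238.9] 5299 ((484.28143310546875, 290.3230895996094), (197.44683837890625, 110.71674346923828), 81.25817108154297)
[[419.0, 193.0, 6.0], [544.0, 390.0, 41.0]] 39.437905684384475
stop_bar 0.75 [283.1, 363.8] 3072 ((652.8342895507812, 268.27325439453125), (267.96624755859375, 23.596128463745117), 85.6451187133789)
[[633.0, 137.0, 2.0], [708.0, 398.0, 31.0]] 29.379579133547054
rack 0.61 [434.6, 222.0] 1825 ((503.6186828613281, 463.544677734375), (188.4348602294922, 56.34246063232422), 9.904437065124512)
[[407.0, 421.0, 2.0], [588.0, 499.0, 59.0]] 57.18452222927857
carrier [(0.77, array([293., 237.]), array([486., 292.]))]
carrier_pocket0 [(0.86, array([230., 259.]), array([502., 214.])), (0.79, array([309., 266.]), array([519., 308.])), (0.78, array([349., 270.]), array([528., 357.])), (0.69, array([271., 259.]), array([506., 264.]))]
carrier_ledge [(0.77, array([294., 220.]), array([458., 295.]))]
probe0 [(0.92, array([433., 229.]), array([487., 459.])), (0.9, array([436., 265.]), array([534., 466.])), (0.78, array([440., 299.]), array([583., 474.])), (0.76, array([521., 294.]), array([584., 575.])), (0.76, array([514.,  24.]), array([272., 530.])), (0.69, array([387., 125.]), array([361., 404.]))]
stop_bar [(0.87, array([282., 346.]), array([645., 265.]))]
```

View pics/b0.png

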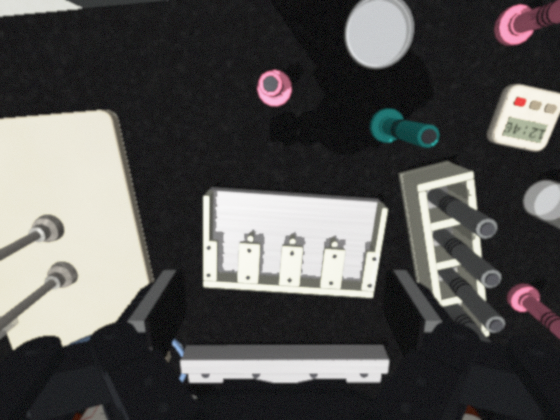

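```bash
python3 - <<'E'
from h import *
Z=np.load('b0.npz');X=Z['X']
T=X[60:125,240:310].reshape(-1,3);T=T[(T[:,2]>5)]
print('pink',np.percentile(T,[2,50,98],axis=0).round(0).tolist()); T=T[T[:,2]>100];print(len(T),T.mean(0) if len(T) else '')
for cam in ['scene','side']:
    s,p,d=snap(cam,'c_%s.png'%cam);X=cloud(cam,s,d).reshape(-1,3)
    R=Rot.from_quat(s['tool_rot']).as_matrix()
    L=(X-s['tool_pos'])@R
    L=L[(L[:,0]>-260)&(L[:,0]<25)&(abs(L[:,1])<120)&(abs(L[:,2])<150)]
    print(cam,len(L))
    for a in range(-260,25,20):
        k=L[(L[:,0]>=a)&(L[:,0]<a+20)]
        if len(k): print(a,len(k),k[:,1:].min(0).round(),k[:,1:].max(0).round())
E
```

```text
pink [[297.0, 269.0, 8.0], [315.0, 287.0, 76.0], [328.0, 301.0, 123.0]]
465 [312.46454696 285.12322364 119.96682188]
scene 3858
-200 53 [  9. -31.] [34. 11.]
-180 700 [-20. -38.] [38. 33.]
-160 619 [-16. -38.] [39. 33.]
-140 407 [ -9. -38.] [39. 31.]
-120 586 [-69. -20.] [72. 13.]
-100 505 [-73. -20.] [75. 13.]
-80 433 [-72. -17.] [75. 13.]
-60 234 [-55. -14.] [68. 11.]
-40 259 [-50. -12.] [58. 12.]
-20 62 [-48. -11.] [53. 11.]
side 1434
-140 382 [  2. -35.] [42. 38.]
-120 251 [-61. -18.] [73. 21.]
-100 247 [ 17. -17.] [74. 21.]
-80 225 [ 32. -14.] [77. 18.]
-60 144 [-49. -11.] [72. 15.]
-40 148 [-40.  -9.] [60. 13.]
-20 37 [46. -9.] [52. 12.]
```

View pics/c_side.png

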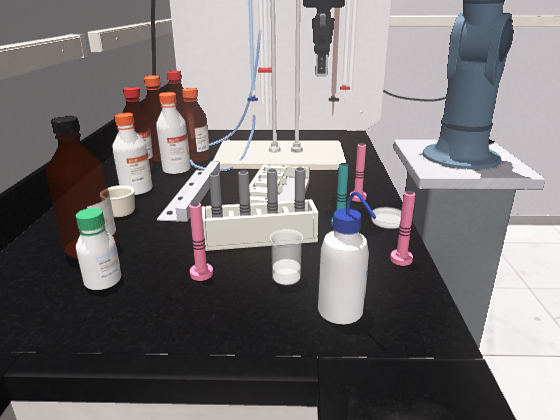

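View pics/c_scene.png

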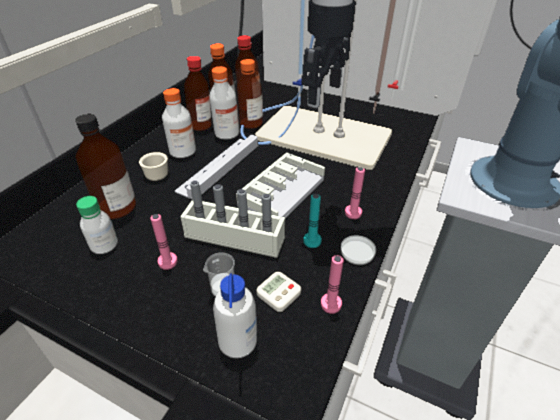

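```bash
python3 -c "
from h import *
plan((402,298,60,-4.35),(402,298,-3,-4.35))"
```

```text
t 3.5 at [399.6 290.9 250.2] yaw -4.21 F [-0.3 -0.5  0.7] grip 0.994
(402, 298, 60, -4.35) -> [19.02, 0.73, 0.19] twist 0.1
(402, 298, -3, -4.35) -> [25.32, 0.73, 0.19] twist 0.1
```

```bash
python3 -m inch '[[[4,0.7,0.2],0,8.5],[[8,0.7,0.2],0,8.5],[[12,0.7,0.2],0,8.5],[[16,0.7,0.2],0,8.5],[[19,0.7,0.2],0,8.5],[[21,0.7,0.2],0,8.5],[[23,0.7,0.2],0,8.5],[[24.3,0.7,0.2],0,8.5],[[25.3,0.7,0.2],0,8.5],[[25.3,0.7,0.2],0,8.5]]'; python3 - <<'E'
from h import *
plan((522,289,-3,-4.35))
s,p,d=snap('scene','d0.png')
s,p,d=snap('wrist','d1.png')
E
```

```text
t: 4.33
tool_pos: [401.1, 296.4, -4.7]
tool_rot: [0.025, 0.708, -0.027, 0.706]
ft_force: [-0.9, -0.8, 0.2]
grip_width: 0.997
t 4.33 at [401.1 296.4  -4.7] yaw -4.25 F [-0.9 -0.8  0.2] grip 0.997
(522, 289, -3, -4.35) -> [-0.2, 0.16, 12.11] twist 0.1
```

View pics/d1.png

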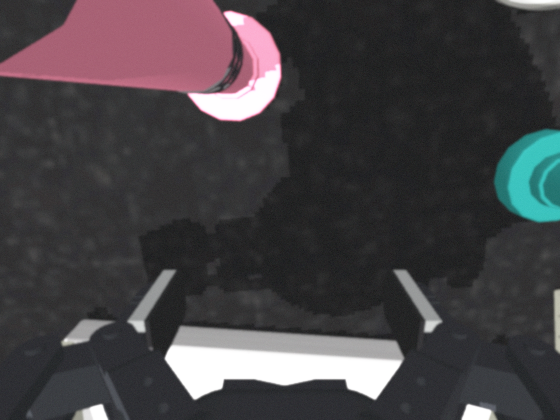

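View pics/d0.png

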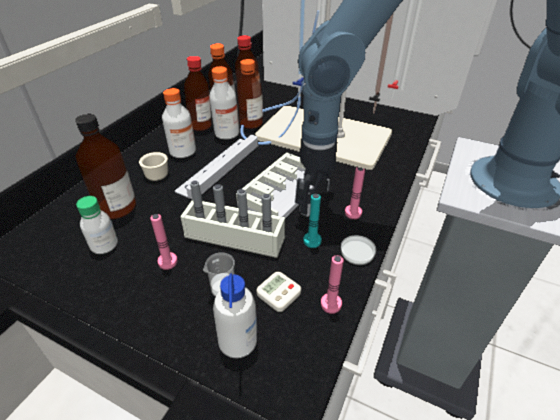

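The fingertips sit just in front of the carrier's front edge, seen at row ~335. Now the push.

```bash
python3 -m inch '[[[-0.1,0.1,0.6],0,8.5],[[-0.1,0.1,1.3],0,8.5],[[-0.1,0.1,2.1],0,8.5],[[-0.1,0.1,2.9],0,8.5],[[-0.1,0.1,3.7],0,8.5],[[-0.1,0.1,4.5],0,8.5],[[-0.1,0.1,5.3],0,8.5],[[-0.1,0.1,6.1],0,8.5],[[-0.1,0.1,6.9],0,8.5],[[-0.1,0.1,7.7],0,8.5]]'; python3 -m inch '[[[0,0,0.7],0,8.5],[[0,0,1.4],0,8.5],[[0,0,2.0],0,8.5],[[0,0,2.6],0,8.5],[[0,0,2.6],0,8.5]]'; python3 - <<'E'
from h import *
plan((522,289,-3,-4.35))
s,p,d=snap('scene','e0.png')
E
```

```text
t: 5.27
tool_pos: [476.0, 292.9, -1.8]
tool_rot: [0.025, 0.709, -0.026, 0.704]
ft_force: [-7.2, 0.7, 4.1]
grip_width: 0.998
t: 5.68
tool_pos: [504.6, 290.8, -1.6]
tool_rot: [0.026, 0.708, -0.026, 0.706]
ft_force: [-2.3, 0.5, -1.4]
grip_width: 0.998
t 5.68 at [504.6 290.8  -1.6] yaw -4.26 F [-2.3  0.5 -1.4] grip 0.998
(522, 289, -3, -4.35) -> [0.13, -0.05, 1.74] twist 0.1
```

View pics/e0.png

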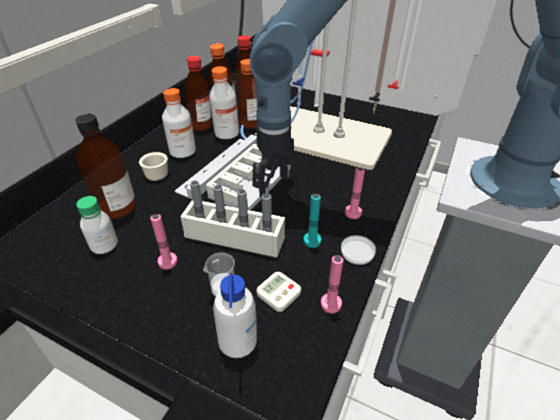

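```bash
python3 -m inch '[[[0,0,0.5],0,8.5],[[0,0,0.9],0,8.5],[[0,0,1.2],0,8.5],[[0,0,1.4],0,8.5],[[0,0,1.6],0,8.5],[[0,0,1.6],0,8.5]]';python3 -m inch '[[[0,0,0.2],0,8.5],[[0,0,0.4],0,8.5],[[0,0,0.4],0,8.5]]'
```

```text
t: 6.23
tool_pos: [518.9, 289.9, -1.8]
tool_rot: [0.026, 0.708, -0.026, 0.705]
ft_force: [-5.8, 0.2, 2.9]
grip_width: 0.997
t: 6.48
tool_pos: [522.3, 289.7, -1.8]
tool_rot: [0.026, 0.709, -0.026, 0.705]
ft_force: [-6.1, -0.5, 2.3]
grip_width: 0.997
```

```bash
python3 -m inch '[[[0,0,0.2],0,8.5],[[0,0,0.4],0,8.5],[[0,0,0.4],0,8.5]]';python3 -m inch '[[[0,0,0.2],0,8.5],[[0,0,0.4],0,8.5],[[0,0,0.4],0,8.5]]'
```

```text
t: 6.73
tool_pos: [524.1, 289.7, -1.9]
tool_rot: [0.025, 0.71, -0.026, 0.703]
ft_force: [-11.0, 0.9, 7.5]
grip_width: 0.996
t: 6.98
tool_pos: [524.1, 289.7, -2.1]
tool_rot: [0.025, 0.713, -0.027, 0.7]
ft_force: [-17.2, -0.1, 13.5]
grip_width: 0.994
```

Force is rising with no further motion, so the carrier is on the bar. I hold briefly, back off, rise and look.

```bash
python3 -m inch '[[[0,0,0],0,8.5],[[0,0,0],0,8.5],[[0,0,0],0,8.5],[[0,0,0],0,8.5],[[0,0,-1.5],0,8.5],[[0,0,-4],0,8.5],[[-4,0,-6],0,8.5],[[-8,0,-8],0,8.5],[[-12,0,-8],0,8.5],[[-16,0,-8],0,8.5]]';python3 -m inch '[[[-4,0,0],0,8.5],[[-8,0,0],0,8.5],[[-11,0,0],0,8.5],[[-11,0,0],0,8.5]]'
cat >> h.py <<'E'
def fit(cam='wrist',fn=None):
    s,p,d=snap(cam,fn);X=cloud(cam,s,d)
    out={}
    for n,zt in [('carrier',40),('stop_bar',30),('rack',58)]:
        r=arm.cut_out(cam,n)
        for q in r[:2]:
            P=X[q['pixels']];P=P[~np.isnan(P[:,0])]
            T=P[abs(P[:,2]-zt)<4]
            if len(T)>200:
                (c,wh,a)=cv2.minAreaRect(T[:,:2].astype(np.float32))
                if wh[0]<wh[1]: a-=90;wh=wh[::-1]
                print(n,round(q['confidence'],2),np.round(q['position']),len(T),np.round(c,1),np.round(wh,1),'long axis deg',round(a,2))
    return s,p,d,X
E
python3 - <<'E'
from h import *
s,p,d,X=fit('wrist','f0.png')
np.savez('f0.npz',X=X,p=p)
for n in ['carrier','carrier_pocket0','carrier_ledge','probe0','stop_bar']:
    z=16 if '_' in n and 'stop' not in n else (8 if n=='probe0' else 0)
    print(n,[(round(q['confidence'],2),np.round(q['position'],0),ray('wrist',s,q['position'],z)[:2].round(0)) for q in arm.mark_of('wrist',n)[:6]])
fit('scene');fit('side')
plan((1,1,1,1))
E
```

```text
t: 7.82
tool_pos: [452.7, 294.3, 157.8]
tool_rot: [0.026, 0.706, -0.026, 0.707]
ft_force: [1.5, 0.4, -0.2]
grip_width: 0.996
t: 8.15
tool_pos: [459.5, 297.0, 275.9]
tool_rot: [0.032, 0.701, -0.022, 0.712]
ft_force: [0.4, -0.2, 1.0]
grip_width: 0.998
carrier 0.8 [282. 268.] 4290 [588.6 286.2] [198.4 111.2] long axis deg 85.73
stop_bar 0.6 [275. 320.] 1940 [654.4 277.3] [250.6  23.5] long axis deg 85.73
rack 0.69 [417. 191.] 2453 [509.8 464.5] [200.2  56.1] long axis deg 10.05
carrier [(0.65, array([279., 262.]), array([594., 284.]))]
carrier_pocket0 [(0.91, array([299., 282.]), array([617., 308.])), (0.9, array([265., 283.]), array([615., 263.])), (0.86, array([224., 282.]), array([610., 209.])), (0.75, array([333., 290.]), array([633., 352.]))]
carrier_ledge [(0.8, array([280., 242.]), array([558., 288.]))]
probe0 [(0.98, array([417., 175.]), array([486., 461.])), (0.91, array([422., 211.]), array([534., 469.])), (0.9, array([372.,  68.]), array([361., 406.])), (0.89, array([427., 241.]), array([575., 478.])), (0.82, array([503., 245.]), array([590., 578.])), (0.67, array([259.,  34.]), array([317., 284.]))]
stop_bar []
carrier 0.74 [244. 175.] 910 [591.6 286.8] [200.6 110.9] long axis deg 85.0
stop_bar 0.84 [213. 167.] 290 [657.6 270.1] [265.8  22.8] long axis deg 84.36
rack 0.96 [236. 228.] 721 [510.6 465.7] [199.   57.3] long axis deg 10.56
carrier 0.65 [227. 184.] 609 [595.7 288.6] [200.3 101.3] long axis deg 84.12
rack 0.64 [256. 227.] 828 [510.8 465.5] [196.5  59. ] long axis deg 10.42
t 9.0 at [453.4 294.5 266. ] yaw -4.27 F [-0.6  0.3 -0.5] grip 0.995
(1, 1, 1, 1) -> [26.51, -32.64, -42.93] twist -5.3
```

View pics/f0.png

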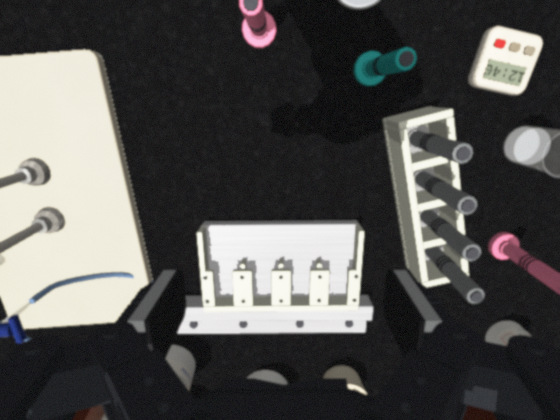

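Carrier is flush: in the bar frame it lies at x≈-50, y≈+12 mm, and it is parallel. Next, the stem tops of the four grey probes in the rack (wrist pixels (462,152), (467,205), (472,251), (475,296)).

```bash
cat >> h.py <<'E'
def stems(X,box,zlo=100,zhi=135):
    P=X.reshape(-1,3);P=P[~np.isnan(P[:,0])]
    P=P[(P[:,2]>zlo)&(P[:,2]<zhi)&(P[:,0]>box[0])&(P[:,0]<box[1])&(P[:,1]>box[2])&(P[:,1]<box[3])]
    out=[]
    if len(P)<10:return out
    from scipy.cluster.hierarchy import fcluster,linkage
    lab=fcluster(linkage(P[:,:2],'single'),6,'distance')
    for k in set(lab):
        Q=P[lab==k]
        if len(Q)>25:
            top=Q[Q[:,2]>np.percentile(Q[:,2],97)-4]
            (c,r)=cv2.minEnclosingCircle(top[:,:2].astype(np.float32))
            out.append((len(Q),np.percentile(Q[:,2],97).round(0),top[:,:2].mean(0).round(1),np.round(c,1),round(r,1)))
    return sorted(out,key=lambda o:o[2][0])
E
python3 - <<'E'
from h import *
X=np.load('f0.npz')['X']
for o in stems(X,(400,620,430,510)):print(o)
for cam in('scene','side'):
    s,p,d=snap(cam)
    print(cam)
    for o in stems(cloud(cam,s,d),(400,620,430,510)):print(o)
plan((439,452,230,-4.3),(439,452,83,-4.3))
E
```

```text
(616, np.float64(130.0), array([438.6, 451.3]), array([438.7, 452.1]), 8.7)
(594, np.float64(130.0), array([485.4, 459.6]), array([485.8, 460.2]), 8.8)
(562, np.float64(130.0), array([532.3, 467.8]), array([533.1, 468.1]), 9.0)
(558, np.float64(130.0), array([579.2, 476.3]), array([580. , 477.2]), 9.1)
scene
(159, np.float64(131.0), array([439.5, 453.7]), array([440. , 453.1]), 8.6)
(149, np.float64(131.0), array([486.2, 462.4]), array([486.9, 461.1]), 8.6)
(150, np.float64(131.0), array([534.1, 470.3]), array([534.5, 469.8]), 8.4)
(148, np.float64(131.0), array([580.7, 478.8]), array([581.4, 477.4]), 8.7)
side
(190, np.float64(131.0), array([441.9, 455.2]), array([441.5, 453.3]), 8.7)
(201, np.float64(131.0), array([488.7, 464. ]), array([487.6, 461.1]), 9.8)
(195, np.float64(131.0), array([536.1, 472.6]), array([535.8, 470.9]), 8.5)
(208, np.float64(131.0), array([582.4, 480.6]), array([582.5, 479. ]), 8.6)
t 9.1 at [453.4 294.6 266.1] yaw -4.27 F [-0.  -0.1  0.5] grip 0.994
(439, 452, 230, -4.3) -> [3.62, 15.59, -2.61] twist 0.0
(439, 452, 83, -4.3) -> [18.32, 15.59, -2.61] twist 0.0
```

Tops agree between the cameras to about 2 mm and lie near 128 mm height. I take probe A at (439.8, 452.8) first.

```bash
python3 -m inch '[[[1,4,-0.7],0,6],[[2,8,-1.4],0,6],[[3.6,12,-2.1],0,6],[[3.6,15.6,-2.6],0,6],[[7,15.6,-2.6],0,6],[[10,15.6,-2.6],0,6],[[12,15.6,-2.6],0,6],[[12,15.6,-2.6],0,6]]'; python3 -c "
from h import *
plan((439.8,452.8,84,-4.3))
s,p,d=snap('wrist','g0.png')"
```

```text
t: 9.77
tool_pos: [435.7, 449.1, 140.1]
tool_rot: [0.023, 0.709, -0.029, 0.704]
ft_force: [-0.3, -0.0, -0.2]
grip_width: 0.701
t 9.77 at [435.7 449.1 140.1] yaw -4.21 F [-0.3 -0.  -0.2] grip 0.701
(439.8, 452.8, 84, -4.3) -> [5.6, 0.45, 0.42] twist 0.1
```

View pics/g0.png

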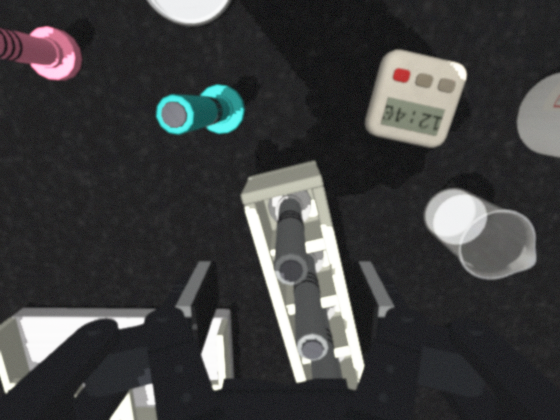

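Probe A's top is at (291,268), well centred between the pads. Let it settle and recompute.

```bash
python3 -m inch '[[[0,0,0],0,6],[[0,0,0],0,6]]'; python3 -c "
from h import *
plan((439.8,452.8,84,-4.3))
s,p,d=snap('wrist')
print(stems(cloud('wrist',s,d),(400,620,430,510)))"
```

```text
t: 9.98
tool_pos: [440.5, 453.1, 148.4]
tool_rot: [0.028, 0.706, -0.025, 0.708]
ft_force: [-1.0, 0.1, 0.3]
grip_width: 0.699
t 9.98 at [440.5 453.1 148.4] yaw -4.3 F [-1.   0.1  0.3] grip 0.699
(439.8, 452.8, 84, -4.3) -> [6.44, -0.05, -0.09] twist -0.0
[(1322, np.float64(130.0), array([438.2, 452.4]), array([439. , 452.6]), 8.9), (1372, np.float64(130.0), array([484.9, 460.7]), array([486. , 460.6]), 9.1), (662, np.float64(122.0), array([525.8, 468.9]), array([529.5, 468.9]), 7.8)]
```

```bash
python3 -m inch '[[[2.5,0,-0.1],0,6],[[4.5,0,-0.1],0,6],[[6,0,-0.1],0,6],[[6.4,0,-0.1],0,6],[[6.4,0,-0.1],0,6],[[6.4,0,-0.1],0,3.5],[[6.4,0,-0.1],0,2.2],[[6.4,0,-0.1],0,1],[[6.4,0,-0.1],0,1],[[6.4,0,-0.1],0,1]]';python3 -m inch '[[[0,0,0],0,1],[[0,0,0],0,1],[[0,0,0],0,1]]'; python3 -c "
from h import *
plan((439.8,452.8,164,-4.3))"
```

```text
t: 10.87
tool_pos: [439.1, 452.6, 83.8]
tool_rot: [0.027, 0.706, -0.026, 0.707]
ft_force: [-0.1, -2.0, 4.9]
grip_width: 0.193
t: 11.12
tool_pos: [439.1, 452.6, 83.8]
tool_rot: [0.027, 0.706, -0.026, 0.707]
ft_force: [-0.6, -1.4, 6.3]
grip_width: 0.193
t 11.12 at [439.1 452.6  83.8] yaw -4.28 F [-0.6 -1.4  6.3] grip 0.193
(439.8, 452.8, 164, -4.3) -> [-8.02, 0.04, 0.08] twist 0.0
```

```bash
python3 -m inch '[[[-0.7,0,0],0,1],[[-1.5,0,0],0,1],[[-2.4,0,0],0,1],[[-3.3,0,0],0,1],[[-4.2,0,0],0,1],[[-5.1,0,0],0,1],[[-6,0,0],0,1],[[-7,0,0],0,1],[[-8,0,0],0,1],[[-8,0,0],0,1]]'; python3 - <<'E'
from h import *
s,p,d=snap('side','h0.png');snap('scene','h1.png')
o=np.array([593.4,285.8]);a=np.radians(-4.3);ax=np.array([np.cos(a),np.sin(a)]);ay=np.array([-ax[1],ax[0]])
for i,Y in enumerate([-72,-24,24,72]):
    print(i,'ledge',(o-38*ax+Y*ay).round(1),'home',(o+24*ax+Y*ay).round(1))
plan((1,1,1,1))
E
```

```text
t: 11.95
tool_pos: [439.5, 453.5, 165.2]
tool_rot: [0.028, 0.706, -0.025, 0.708]
ft_force: [-0.6, 0.8, 0.6]
grip_width: 0.196
0 ledge [550.1 216.9] home [611.9 212.2]
1 ledge [553.7 264.7] home [615.5 260.1]
2 ledge [557.3 312.6] home [619.1 307.9]
3 ledge [560.9 360.4] home [622.7 355.8]
t 12.05 at [438.4 452.4 162.9] yaw -4.27 F [-0.1  0.  -1.1] grip 0.194
(1, 1, 1, 1) -> [16.1, -48.29, -40.27] twist -5.3
```

View pics/h0.png

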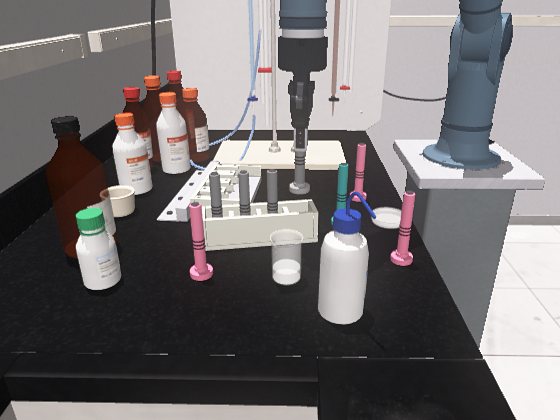

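```bash
python3 -c "
from h import *
plan((550,217,165,-4.3))"; 
```

```text
t 12.05 at [438.4 452.4 162.9] yaw -4.27 F [-0.1  0.  -1.1] grip 0.194
(550, 217, 165, -4.3) -> [-0.23, -22.65, 12.88] twist 0.0
```

```bash
python3 -m inch '[[[-0.2,-2.5,1.4],0,1],[[-0.2,-5,2.8],0,1],[[-0.2,-7.5,4.2],0,1],[[-0.2,-10,5.6],0,1],[[-0.2,-12.5,7],0,1],[[-0.2,-15,8.4],0,1],[[-0.2,-17.5,9.8],0,1],[[-0.2,-20,11.2],0,1],[[-0.2,-22.6,12.8],0,1],[[-0.2,-22.6,12.8],0,1]]'; python3 -m inch '[[[0,0,0],0,1],[[0,0,0],0,1]]'; python3 - <<'E'
from h import *
fit('scene');fit('side');fit('wrist','i0.png')
plan((550,217,89,-4.3))
E
```

```text
t: 12.88
tool_pos: [552.2, 207.2, 163.6]
tool_rot: [0.028, 0.706, -0.033, 0.707]
ft_force: [1.4, -1.8, 0.0]
grip_width: 0.193
t: 13.05
tool_pos: [548.3, 217.3, 163.3]
tool_rot: [0.026, 0.707, -0.027, 0.706]
ft_force: [0.3, 1.1, -1.6]
grip_width: 0.195
carrier 0.73 [244. 173.] 869 [591.9 286.5] [200.8 111. ] long axis deg 85.07
stop_bar 0.88 [213. 166.] 298 [659.2 267.8] [269.2  23.3] long axis deg 83.7
rack 0.74 [239. 228.] 783 [511.  466.1] [200.6  57.9] long axis deg 10.96
carrier 0.65 [227. 185.] 683 [592.4 286.2] [204.2 108.4] long axis deg 85.09
stop_bar 0.65 [182. 201.] 355 [656.8 269. ] [271.2  22.3] long axis deg 86.05
rack 0.69 [255. 223.] 837 [511.2 465.4] [196.4  59.1] long axis deg 10.14
carrier 0.78 [393. 223.] 6934 [588.5 286.3] [198.2 109.9] long axis deg 85.7
stop_bar 0.56 [421. 305.] 2528 [653.1 268. ] [269.6  22.5] long axis deg 85.46
t 13.65 at [548.9 217.3 164.1] yaw -4.26 F [-0.5 -0.9 -0.7] grip 0.197
(550, 217, 89, -4.3) -> [7.51, -0.02, 0.11] twist 0.0
```

View pics/i0.png

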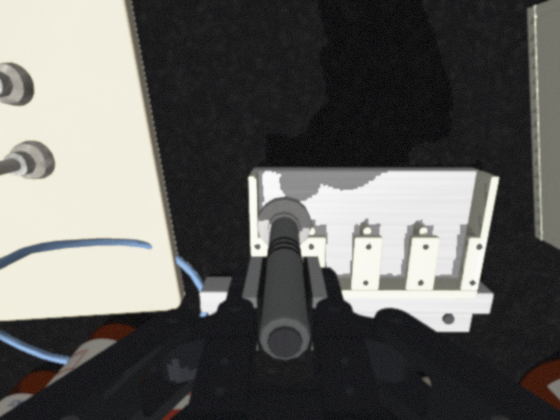

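Carrier unchanged. The probe hangs over the ledge before pocket 0, with its foot at (285,215). Lower it to the ledge.

```bash
python3 -m inch '[[[2,0,0.1],0,1],[[4,0,0.1],0,1],[[5.5,0,0.1],0,1],[[6.3,0,0.1],0,1],[[6.8,0,0.1],0,1],[[7.1,0,0.1],0,1],[[7.1,0,0.1],0,1],[[7.1,0,0.1],0,1]]'; python3 - <<'E'
from h import *
plan((611.4,212.3,92,-4.3))
s,p,d=snap('wrist','j0.png');snap('side','j1.png')
E
```

```text
t: 14.32
tool_pos: [550.6, 217.3, 93.8]
tool_rot: [0.027, 0.706, -0.026, 0.707]
ft_force: [-0.9, 0.2, -0.3]
grip_width: 0.196
t 14.32 at [550.6 217.3  93.8] yaw -4.27 F [-0.9  0.2 -0.3] grip 0.196
(611.4, 212.3, 92, -4.3) -> [0.19, -0.05, 6.1] twist 0.0
```

View pics/j0.png

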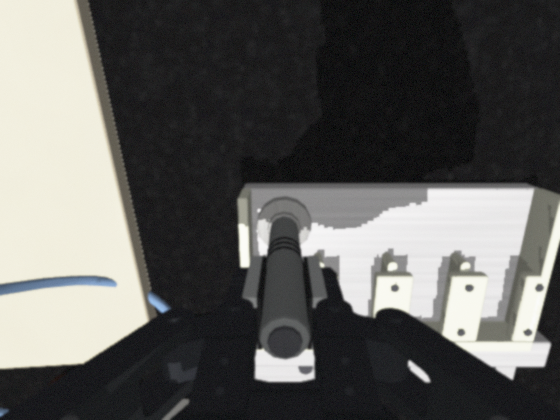

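```bash
python3 -m inch '[[[0.1,0,0.6],0,1],[[0.1,0,1.3],0,1],[[0.1,0,2],0,1],[[0.1,0,2.7],0,1],[[0.1,0,3.4],0,1],[[0.1,0,4.1],0,1],[[0.1,0,4.8],0,1],[[0.1,0,5.4],0,1],[[0.1,0,5.8],0,1],[[0.1,0,6.1],0,1]]'; python3 -m inch '[[[0,0,0],0,1],[[0,0,0],0,1]]';python3 - <<'E'
from h import *
plan((611.9,212.2,92,-4.3))
s,p,d=snap('wrist','k0.png');snap('scene','k1.png')
E
```

```text
t: 15.25
tool_pos: [611.4, 212.4, 92.0]
tool_rot: [0.026, 0.707, -0.026, 0.707]
ft_force: [0.6, 1.0, -1.2]
grip_width: 0.194
t: 15.42
tool_pos: [610.6, 212.5, 91.9]
tool_rot: [0.026, 0.707, -0.026, 0.706]
ft_force: [0.1, -0.1, -0.5]
grip_width: 0.195
t 15.42 at [610.6 212.5  91.9] yaw -4.27 F [ 0.1 -0.1 -0.5] grip 0.195
(611.9, 212.2, 92, -4.3) -> [-0.01, -0.02, 0.13] twist 0.0
```

View pics/k0.png

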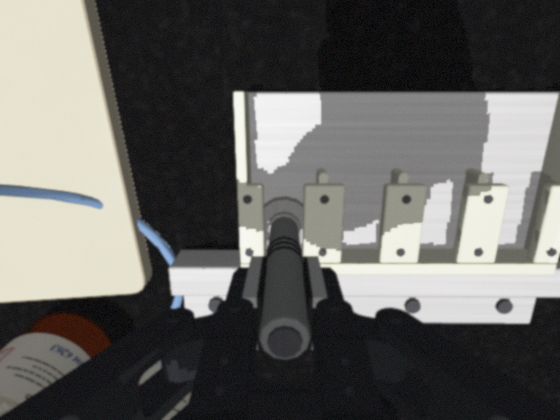

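View pics/k1.png

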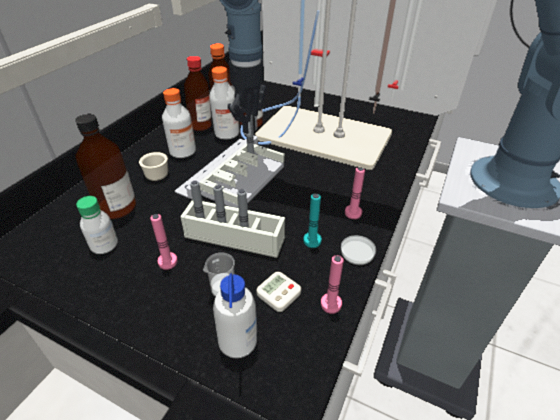

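The foot is under the lips between the pocket walls at (283,210). Release and rise.

```bash
python3 -m inch '[[[0,0,0.1],0,1],[[0,0,0.1],0,1.9],[[0,0,0.1],0,2.4],[[0,0,0.1],0,2.8],[[0,0,0.1],0,2.8],[[-1.5,0,0.1],0,2.8],[[-4,0,0.1],0,2.8],[[-8,0,0.1],0,2.8],[[-11,0,0.1],0,2.8],[[-11,0,0.1],0,2.8]]'; python3 - <<'E'
from h import *
plan((486,460.6,190,-4.3),(486,460.6,84,-4.3))
s,p,d=snap('wrist','l0.png')
X=cloud('wrist',s,d)
for o in stems(X,(560,680,180,400),100,150):
    dx=np.array(o[3])-[593.5,285.9];a=np.radians(-4.3)
    print(o,'carrier frame',(np.array([[np.cos(a),np.sin(a)],[-np.sin(a),np.cos(a)]])@dx).round(1))
E
```

```text
t: 16.35
tool_pos: [617.0, 213.9, 210.9]
tool_rot: [0.029, 0.702, -0.024, 0.711]
ft_force: [1.4, -0.1, 1.9]
grip_width: 0.329
t 16.35 at [617.  213.9 210.9] yaw -4.3 F [ 1.4 -0.1  1.9] grip 0.329
(486, 460.6, 190, -4.3) -> [2.05, 23.61, -14.94] twist 0.0
(486, 460.6, 84, -4.3) -> [12.65, 23.53, -15.09] twist 0.0
(816, np.float64(138.0), array([610.5, 212.7]), array([611. , 212.4]), 8.8) carrier frame [ 23. -72.]
```

View pics/l0.png

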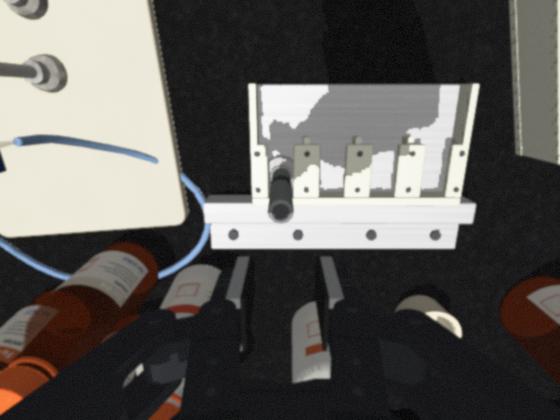

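Probe 1 is home (carrier frame 23, -72; top height 138). Next is probe B.

```bash
python3 -m inch '[[[0,2.8,-1.8],0,4.5],[[0,5.6,-3.6],0,4.5],[[0,8.4,-5.4],0,4.5],[[0,11.2,-7.2],0,4.5],[[0,14,-9],0,4.5],[[0,16.8,-10.8],0,4.5],[[0,19.6,-12.6],0,4.5],[[0,22.4,-14.4],0,4.5],[[2,23.6,-14.9],0,4.5],[[5,23.6,-14.9],0,4.5]]'; python3 -m inch '[[[0,0,0],0,4.5],[[0,0,0],0,4.5],[[0,0,0],0,4.5]]'; python3 - <<'E'
from h import *
s,p,d=snap('wrist','m0.png')
for o in stems(cloud('wrist',s,d),(400,620,430,510)): print(o)
plan((486,460.8,84,-4.3))
E
```

```text
t: 17.23
tool_pos: [477.7, 467.7, 154.2]
tool_rot: [0.026, 0.706, -0.02, 0.707]
ft_force: [0.3, 1.0, -0.1]
grip_width: 0.53
t: 17.48
tool_pos: [481.7, 457.5, 152.1]
tool_rot: [0.027, 0.706, -0.028, 0.707]
ft_force: [0.2, -0.2, 0.7]
grip_width: 0.53
(1276, np.float64(130.0), array([485.3, 460.9]), array([486. , 460.9]), 8.9)
(1324, np.float64(130.0), array([532.1, 469.1]), array([533.2, 468.9]), 9.1)
(543, np.float64(119.0), array([573. , 477.6]), array([575.3, 477.5]), 7.1)
t 17.53 at [482.5 457.9 153.3] yaw -4.41 F [0.4 0.5 0.1] grip 0.527
(486, 460.8, 84, -4.3) -> [6.93, 0.31, 0.32] twist -0.1
```

View pics/m0.png

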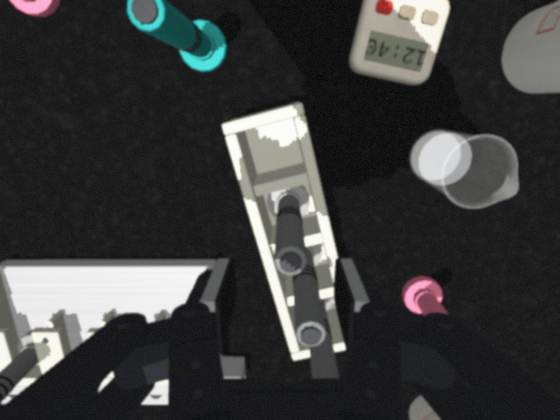

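Probe B's top at (291,260) lies between the pads. Descend and grip.

```bash
python3 -m inch '[[[0,0.2,0.2],0,4.5],[[2.5,0.3,0.3],0,4.5],[[4.5,0.3,0.3],0,4.5],[[6,0.3,0.3],0,4.5],[[6.9,0.3,0.3],0,4.5],[[6.9,0.3,0.3],0,4.5],[[6.9,0.3,0.3],0,4.5]]';python3 -c "
from h import *
plan((486,460.8,84,-4.3))"
```

```text
t: 18.12
tool_pos: [484.7, 461.8, 83.9]
tool_rot: [0.027, 0.706, -0.026, 0.707]
ft_force: [0.2, -0.2, -0.2]
grip_width: 0.527
t 18.12 at [484.7 461.8  83.9] yaw -4.31 F [ 0.2 -0.2 -0.2] grip 0.527
(486, 460.8, 84, -4.3) -> [-0.01, -0.09, 0.13] twist -0.0
```

```bash
python3 -m inch '[[[0,-0.1,0.1],0,4.5],[[0,-0.1,0.1],0,3],[[0,-0.1,0.1],0,2.2],[[0,-0.1,0.1],0,1],[[0,-0.1,0.1],0,1],[[0,-0.1,0.1],0,1],[[0,-0.1,0.1],0,1]]';python3 -c "
from h import *
plan((486,460.8,164,-4.3))";  python3 -m inch '[[[-0.7,0,0],0,1],[[-1.5,0,0],0,1],[[-2.4,0,0],0,1],[[-3.3,0,0],0,1],[[-4.2,0,0],0,1],[[-5.1,0,0],0,1],[[-6,0,0],0,1],[[-7,0,0],0,1],[[-8,0,0],0,1],[[-8,0,0],0,1]]'; python3 -c "
from h import *
snap('side','n0.png')
plan((553.7,264.7,165,-4.3))"
```

```text
t: 18.7
tool_pos: [485.8, 460.9, 84.5]
tool_rot: [0.027, 0.706, -0.026, 0.707]
ft_force: [-0.6, -1.0, 5.2]
grip_width: 0.196
t 18.7 at [485.8 460.9  84.5] yaw -4.28 F [-0.6 -1.   5.2] grip 0.196
(486, 460.8, 164, -4.3) -> [-7.95, -0.0, 0.04] twist 0.0
t: 19.53
tool_pos: [486.3, 462.0, 166.4]
tool_rot: [0.028, 0.705, -0.025, 0.708]
ft_force: [1.4, -0.2, -0.4]
grip_width: 0.196
t 19.58 at [485.9 461.5 165.1] yaw -4.27 F [-0.1  0.3 -1.9] grip 0.194
(553.7, 264.7, 165, -4.3) -> [-0.02, -19.12, 8.23] twist 0.0
```

View pics/n0.png

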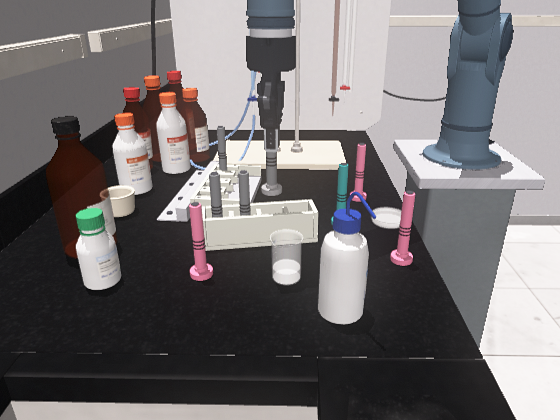

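Probe B is out at (270,185), the rack stayed put, and probe 1 stands in the carrier at (222,150). Carry to pocket 1.

```bash
python3 -m inch '[[[0,-2.4,1],0,1],[[0,-4.8,2],0,1],[[0,-7.2,3],0,1],[[0,-9.6,4],0,1],[[0,-12,5],0,1],[[0,-14.4,6],0,1],[[0,-16.8,7],0,1],[[0,-19.1,8.2],0,1],[[0,-19.1,8.2],0,1],[[0,-19.1,8.2],0,1]]'; python3 -m inch '[[[0,0,0],0,1],[[0,0,0],0,1]]'; python3 - <<'E'
from h import *
fit('wrist','o0.png')
fit('side')
plan((553.2,264.7,93,-4.3))
E
```

```text
t: 20.42
tool_pos: [553.3, 260.7, 162.6]
tool_rot: [0.028, 0.707, -0.029, 0.706]
ft_force: [0.1, 1.6, -0.6]
grip_width: 0.19
t: 20.58
tool_pos: [551.4, 266.0, 162.7]
tool_rot: [0.026, 0.707, -0.025, 0.706]
ft_force: [-0.9, 0.2, -1.7]
grip_width: 0.191
carrier 0.62 [343. 222.] 6277 [588.7 286.2] [198.8 110.3] long axis deg 85.72
stop_bar 0.63 [194. 303.] 2216 [653.5 267.9] [269.6  23.3] long axis deg 85.52
stop_bar 0.5 [344. 216.] 819 [585.1 286.7] [197.4 103.2] long axis deg 85.77
rack 0.62 [516. 112.] 3901 [516.3 450.6] [192.4  28.2] long axis deg 10.27
carrier 0.87 [227. 185.] 668 [591.8 286.6] [204.1 108.5] long axis deg 85.46
stop_bar 0.69 [185. 202.] 380 [657.  268.4] [272.2  22. ] long axis deg 86.01
stop_bar 0.37 [229. 184.] 259 [601.8 285.7] [206.5 111.4] long axis deg 80.11
rack 0.87 [257. 226.] 887 [511.7 465.2] [195.4  60. ] long axis deg 9.85
t 20.98 at [552.3 264.4 163. ] yaw -4.23 F [-0.4 -0.3 -1.6] grip 0.195
(553.2, 264.7, 93, -4.3) -> [7.0, 0.04, 0.09] twist 0.1
```

View pics/o0.png

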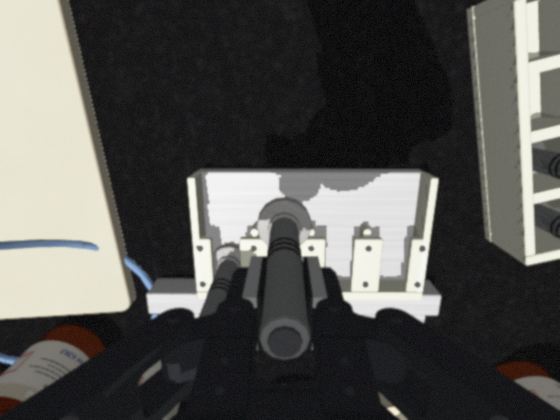

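Carrier unmoved. Lower before pocket 1, then slide.

```bash
python3 -m inch '[[[2,0,0.1],0,1],[[4,0,0.1],0,1],[[5.5,0,0.1],0,1],[[6.3,0,0.1],0,1],[[6.8,0,0.1],0,1],[[7.0,0,0.1],0,1],[[7.0,0,0.1],0,1],[[7.0,0,0.1],0,1],[[7,0,0.1],0,1]]'; python3 - <<'E'
from h import *
plan((615,260.1,92.3,-4.3))
s,p,d=snap('wrist','p0.png')
E
```

```text
t: 21.73
tool_pos: [554.3, 264.4, 94.2]
tool_rot: [0.027, 0.706, -0.026, 0.707]
ft_force: [-0.5, -0.7, -1.5]
grip_width: 0.194
t 21.73 at [554.3 264.4  94.2] yaw -4.28 F [-0.5 -0.7 -1.5] grip 0.194
(615, 260.1, 92.3, -4.3) -> [0.2, 0.02, 6.08] twist 0.0
```

View pics/p0.png

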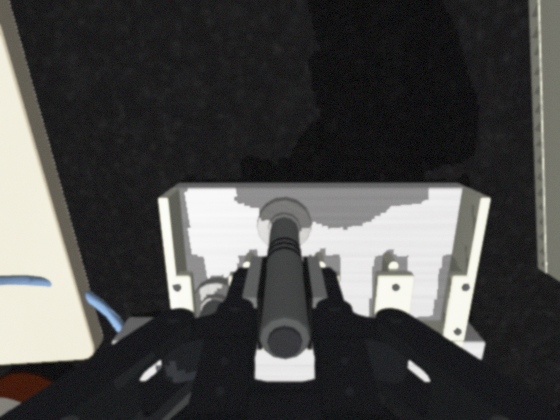

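```bash
python3 -m inch '[[[0.1,0,0.6],0,1],[[0.1,0,1.3],0,1],[[0.1,0,2],0,1],[[0.1,0,2.7],0,1],[[0.1,0,3.4],0,1]]'; python3 -m inch '[[[0,0,0.5],0,1],[[0,0,1],0,1],[[0,0,1.5],0,1],[[0,0,2],0,1],[[0,0,2.4],0,1],[[0,0,2.7],0,1],[[0,0,2.7],0,1],[[0,0,2.7],0,1]]';python3 - <<'E'
from h import *
plan((615.2,260.1,92,-4.3))
s,p,d=snap('wrist','q0.png');snap('side','q1.png')
E
```

```text
t: 22.2
tool_pos: [587.9, 261.7, 92.6]
tool_rot: [0.027, 0.707, -0.026, 0.706]
ft_force: [-7.5, 0.3, 10.2]
grip_width: 0.194
t: 22.87
tool_pos: [613.3, 259.8, 93.1]
tool_rot: [0.026, 0.708, -0.026, 0.705]
ft_force: [-5.3, -0.2, 8.6]
grip_width: 0.19
t 22.87 at [613.3 259.8  93.1] yaw -4.27 F [-5.3 -0.2  8.6] grip 0.19
(615.2, 260.1, 92, -4.3) -> [0.11, 0.05, 0.19] twist 0.0
```

View pics/q0.png

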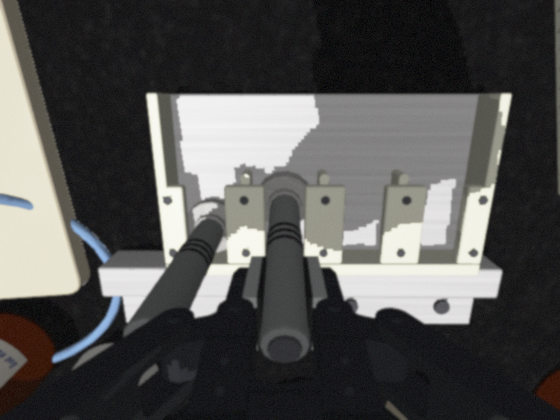

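The foot rides on the plate with light pressure (8.6 N) and is under the lips. A final nudge, then release.

```bash
python3 -m inch '[[[-0.1,0,0.1],0,1],[[-0.1,0,0.2],0,1],[[-0.1,0,0.2],0,1],[[-0.1,0,0.2],0,1.9],[[-0.1,0,0.2],0,2.4],[[-0.1,0,0.2],0,2.8],[[-0.1,0,0.2],0,2.8],[[-2,0,0.2],0,2.8],[[-6,0,0.2],0,2.8],[[-10,0,0.2],0,2.8]]'; python3 -m inch '[[[-1,0,0],0,2.8],[[-1,0,0],0,2.8]]'; python3 - <<'E'
from h import *
plan((533.4,469.2,200,-4.3),(533.4,469.2,152,-4.3))
s,p,d=snap('wrist','r0.png')
X=cloud('wrist',s,d)
for o in stems(X,(560,680,180,400),100,150):
    dx=np.array(o[3])-[593.5,285.9];a=np.radians(-4.3)
    print(o,'carrier frame',(np.array([[np.cos(a),np.sin(a)],[-np.sin(a),np.cos(a)]])@dx).round(1))
fit('wrist');fit('side')
E
```

```text
t: 23.8
tool_pos: [614.5, 258.3, 190.3]
tool_rot: [0.025, 0.708, -0.028, 0.705]
ft_force: [1.6, 0.7, 0.6]
grip_width: 0.334
t: 23.97
tool_pos: [620.2, 260.3, 208.2]
tool_rot: [0.028, 0.703, -0.025, 0.71]
ft_force: [0.7, 0.4, 0.6]
grip_width: 0.323
t 23.97 at [620.2 260.3 208.2] yaw -4.3 F [0.7 0.4 0.6] grip 0.323
(533.4, 469.2, 200, -4.3) -> [0.83, 20.18, -10.23] twist -0.0
(533.4, 469.2, 152, -4.3) -> [5.62, 20.15, -10.28] twist -0.0
(846, np.float64(139.0), array([602.1, 260.8]), array([602.4, 260.7]), 8.8) carrier frame [ 10.8 -24.5]
(905, np.float64(138.0), array([610.7, 213.2]), array([611.2, 213. ]), 8.7) carrier frame [ 23.1 -71.4]
carrier 0.88 [324. 143.] 8205 [588.7 286.2] [198.7 108.9] long axis deg 85.75
stop_bar 0.74 [295. 231.] 4607 [653.7 267.6] [268.9  22.7] long axis deg 85.47
rack 0.87 [508.  75.] 2431 [544.5 462.8] [132.4  42.9] long axis deg 10.56
carrier 0.77 [226. 186.] 596 [594.4 286.3] [202.9 105.4] long axis deg 84.44
stop_bar 0.69 [233. 188.] 239 [597.1 287.1] [204.3 103.2] long axis deg 80.95
stop_bar 0.62 [184. 201.] 360 [658.  268.4] [274.4  22. ] long axis deg 86.37
rack 0.86 [259. 226.] 867 [511.4 465.4] [195.4  60.2] long axis deg 10.42
```

View pics/r0.png

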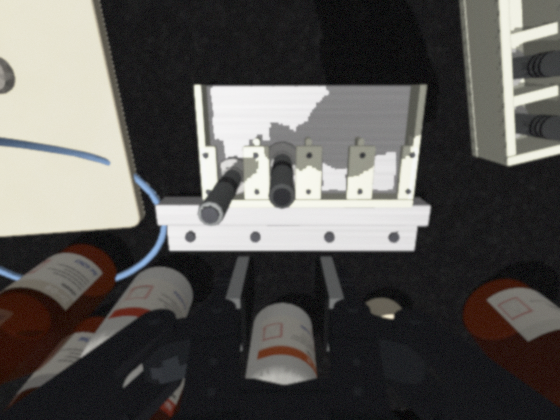

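Probe 2 slipped in the grip as it dragged: it is at carrier x≈10.8, 12 mm short, though upright. I regrip it, lift it slightly and slide it home.

```bash
python3 -c "
from h import *
plan((602.4,260.7,150,-4.3))"
```

```text
t 24.42 at [615.5 259.  200.6] yaw -4.27 F [ 0.8  0.1 -0.2] grip 0.326
(602.4, 260.7, 150, -4.3) -> [5.06, 0.08, -1.31] twist 0.0
```

```bash
python3 -m inch '[[[2.5,0.1,-1.3],0,3.0],[[5,0.1,-1.3],0,3.0],[[5,0.1,-1.3],0,3.0],[[5,0.1,-1.3],0,3.0],[[5,0.1,-1.3],0,3.0]]';python3 -c "
from h import *
plan((602.4,260.7,93,-4.3))
s,p,d=snap('wrist','s0.png')
print(stems(cloud('wrist',s,d),(560,680,180,400),100,150))"
```

```text
t: 24.83
tool_pos: [604.2, 261.2, 152.8]
tool_rot: [0.026, 0.706, -0.026, 0.707]
ft_force: [0.8, 0.2, -0.9]
grip_width: 0.347
t 24.83 at [604.2 261.2 152.8] yaw -4.28 F [ 0.8  0.2 -0.9] grip 0.347
(602.4, 260.7, 93, -4.3) -> [5.98, -0.06, -0.18] twist 0.0
[(1503, np.float64(138.0), array([598.7, 261.2]), array([599.5, 261.2]), 8.9), (1668, np.float64(138.0), array([610.3, 213.4]), array([611.1, 212.7]), 9.0)]
```

View pics/s0.png

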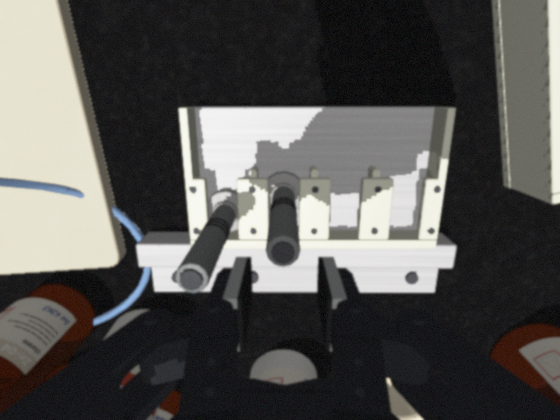

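```bash
python3 -m inch '[[[0,0,-0.5],0,3.0],[[0,0,-0.5],0,3.0],[[2,0,-0.5],0,3.0],[[4,0,-0.5],0,3.0],[[5.5,0,-0.5],0,3.0],[[5.9,0,-0.5],0,3.0],[[5.9,0,-0.5],0,3.0],[[5.9,0,-0.5],0,3.0]]';python3 -c "
from h import *
plan((599.5,261.2,92.5,-4.3))"
```

```text
t: 25.55
tool_pos: [599.0, 261.9, 94.0]
tool_rot: [0.027, 0.706, -0.026, 0.707]
ft_force: [-0.7, 0.6, 1.2]
grip_width: 0.351
t 25.55 at [599.  261.9  94. ] yaw -4.27 F [-0.7  0.6  1.2] grip 0.351
(599.5, 261.2, 92.5, -4.3) -> [0.15, -0.06, 0.06] twist 0.0
```

```bash
python3 -m inch '[[[0,-0.1,0.1],0,3],[[0,-0.1,0.1],0,2],[[0,-0.1,0.1],0,1],[[0,-0.1,0.1],0,1],[[0,-0.1,0.1],0,1],[[-0.15,-0.1,0.1],0,1],[[-0.3,-0.1,0.1],0,1],[[-0.3,-0.1,0.1],0,1]]';python3 -c "
from h import *
plan((615.5,260.2,96,-4.3))"
```

```text
t: 26.22
tool_pos: [598.4, 260.6, 95.4]
tool_rot: [0.026, 0.707, -0.026, 0.706]
ft_force: [-0.1, 0.2, -0.9]
grip_width: 0.194
t 26.22 at [598.4 260.6  95.4] yaw -4.25 F [-0.1  0.2 -0.9] grip 0.194
(615.5, 260.2, 96, -4.3) -> [-0.06, 0.09, 1.7] twist 0.0
```

```bash
python3 -m inch '[[[0,0,0.5],0,1],[[0,0,1.0],0,1],[[0,0.1,1.4],0,1],[[0,0.1,1.7],0,1],[[0,0.1,1.7],0,1],[[0,0.1,1.7],0,1]]';python3 -c "
from h import *
plan((615.5,260.2,93,-4.3))"
```

```text
t: 26.72
tool_pos: [616.5, 260.2, 95.8]
tool_rot: [0.026, 0.707, -0.026, 0.707]
ft_force: [-0.3, -0.0, -1.3]
grip_width: 0.196
t 26.72 at [616.5 260.2  95.8] yaw -4.28 F [-0.3 -0.  -1.3] grip 0.196
(615.5, 260.2, 93, -4.3) -> [0.28, -0.0, -0.1] twist 0.0
```

```bash
python3 -m inch '[[[0.15,0,0],0,1],[[0.2,0,0],0,1],[[0.2,0,0],0,1.9],[[0.2,0,0],0,2.4],[[0.2,0,0],0,2.8],[[0.2,0,0],0,2.8],[[-1.5,0,0],0,2.8],[[-4,0,0],0,2.8],[[-8,0,0],0,2.8],[[-10.5,0,0],0,2.8]]'; python3 -m inch '[[[0,0,0],0,2.8],[[0,0,0],0,2.8],[[0,0,0],0,2.8]]'; cat >> h.py <<'E'
def pockets(fn=None,O=(593.5,285.9),yaw=-4.3):
    s,p,d=snap('wrist',fn);X=cloud('wrist',s,d)
    for o in stems(X,(540,680,170,400),100,150):
        dx=np.array(o[3])-O;a=np.radians(yaw)
        print(o[0],o[1],o[3],'carrier frame',(np.array([[np.cos(a),np.sin(a)],[-np.sin(a),np.cos(a)]])@dx).round(1))
E
python3 - <<'E'
from h import *
pockets('t0.png')
plan((533.4,469.2,200,-4.3),(533.4,469.2,152,-4.3))
E
```

```text
t: 27.55
tool_pos: [617.2, 260.5, 203.9]
tool_rot: [0.027, 0.706, -0.026, 0.707]
ft_force: [0.6, 0.6, 1.6]
grip_width: 0.329
t: 27.8
tool_pos: [615.7, 260.1, 200.4]
tool_rot: [0.026, 0.707, -0.026, 0.706]
ft_force: [-1.1, 0.7, -1.2]
grip_width: 0.329
968 138.0 [611.2 212.9] carrier frame [ 23.1 -71.5]
897 138.0 [615.8 260.6] carrier frame [ 24.1 -23.6]
t 27.85 at [615.1 260.  199.3] yaw -4.26 F [-0.   0.1 -0.6] grip 0.329
(533.4, 469.2, 200, -4.3) -> [-0.07, 20.26, -9.7] twist 0.0
(533.4, 469.2, 152, -4.3) -> [4.73, 20.27, -9.69] twist 0.0
```

View pics/t0.png

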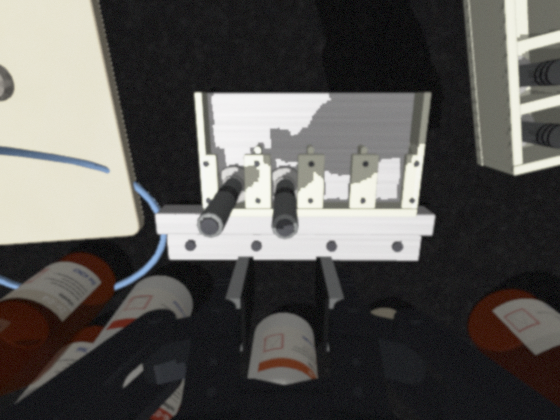

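Both probes are home (carrier x 23.1 and 24.1). Next is probe C.

```bash
python3 -m inch '[[[0,2.5,-1.2],0,4.5],[[0,5,-2.4],0,4.5],[[0,7.5,-3.6],0,4.5],[[0,10,-4.8],0,4.5],[[0,12.5,-6],0,4.5],[[0,15,-7.2],0,4.5],[[0,17.5,-8.4],0,4.5],[[0,20.3,-9.7],0,4.5],[[2.5,20.3,-9.7],0,4.5],[[4.5,20.3,-9.7],0,4.5]]'; python3 -m inch '[[[0,0,0],0,4.5],[[0,0,0],0,4.5],[[0,0,0],0,4.5],[[0,0,0],0,4.5],[[0,0,0],0,4.5]]'; python3 - <<'E'
from h import *
s,p,d=snap('wrist','u0.png')
for o in stems(cloud('wrist',s,d),(400,620,430,510)): print(o)
plan((533.3,469,84,-4.3))
E
```

```text
t: 28.68
tool_pos: [531.1, 474.3, 153.9]
tool_rot: [0.024, 0.708, -0.023, 0.706]
ft_force: [0.0, -1.1, -0.8]
grip_width: 0.524
t: 29.1
tool_pos: [536.1, 469.9, 157.8]
tool_rot: [0.027, 0.706, -0.026, 0.707]
ft_force: [0.3, 0.3, 0.5]
grip_width: 0.529
(1188, np.float64(130.0), array([532.7, 469.2]), array([533.3, 469. ]), 8.8)
(1234, np.float64(130.0), array([579.4, 477.4]), array([580.3, 477. ]), 9.2)
t 29.15 at [535.9 470.  157.8] yaw -4.33 F [ 0.2 -1.3 -0.3] grip 0.528
(533.3, 469, 84, -4.3) -> [7.38, -0.14, -0.27] twist -0.0
```

View pics/u0.png

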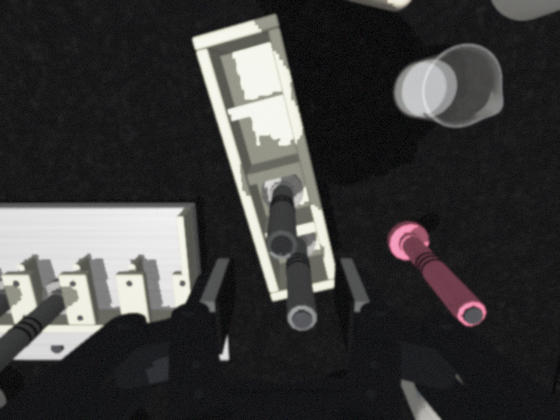

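Probe C's top is at (283,243), between the pads. The pink look-alike at (440,270) is clear of them.

```bash
python3 -m inch '[[[0,-0.1,-0.2],0,4.5],[[2.5,-0.1,-0.2],0,4.5],[[4.5,-0.1,-0.2],0,4.5],[[6.3,-0.1,-0.2],0,4.5],[[7.3,-0.1,-0.2],0,4.5],[[7.3,-0.1,-0.2],0,4.5],[[7.3,-0.1,-0.2],0,4.5],[[7.3,-0.1,-0.2],0,4.5]]';python3 -c "
from h import *
plan((533.3,469,84,-4.3))"
```

```text
t: 29.82
tool_pos: [533.6, 469.8, 84.7]
tool_rot: [0.027, 0.706, -0.026, 0.707]
ft_force: [0.3, 0.7, -0.0]
grip_width: 0.524
t 29.82 at [533.6 469.8  84.7] yaw -4.28 F [ 0.3  0.7 -0. ] grip 0.524
(533.3, 469, 84, -4.3) -> [0.07, -0.09, -0.03] twist 0.0
```

```bash
python3 -m inch '[[[0,-0.1,0],0,4.5],[[0,-0.1,0],0,3],[[0,-0.1,0],0,2.2],[[0,-0.1,0],0,1],[[0,-0.1,0],0,1],[[0,-0.1,0],0,1],[[0,-0.1,0],0,1]]';python3 -c "
from h import *
plan((486,460.8,164,-4.3))";  python3 -m inch '[[[-0.7,0,0],0,1],[[-1.5,0,0],0,1],[[-2.4,0,0],0,1],[[-3.3,0,0],0,1],[[-4.2,0,0],0,1],[[-5.1,0,0],0,1],[[-6,0,0],0,1],[[-7,0,0],0,1],[[-8,0,0],0,1],[[-8,0,0],0,1]]'; python3 -c "
from h import *
snap('side','v0.png')
plan((557,312.6,167,-4.3))"
```

```text
t: 30.4
tool_pos: [533.2, 468.7, 84.2]
tool_rot: [0.027, 0.706, -0.026, 0.707]
ft_force: [0.5, 0.3, 4.0]
grip_width: 0.194
t 30.4 at [533.2 468.7  84.2] yaw -4.27 F [0.5 0.3 4. ] grip 0.194
(486, 460.8, 164, -4.3) -> [-7.99, -1.13, -4.64] twist 0.0
t: 31.23
tool_pos: [534.1, 469.3, 166.6]
tool_rot: [0.028, 0.705, -0.025, 0.708]
ft_force: [0.4, 1.3, -0.7]
grip_width: 0.192
t 31.28 at [533.6 469.  165.3] yaw -4.27 F [-0.7  0.5 -0.3] grip 0.197
(557, 312.6, 167, -4.3) -> [-0.2, -15.42, 3.5] twist 0.0
```

View pics/v0.png

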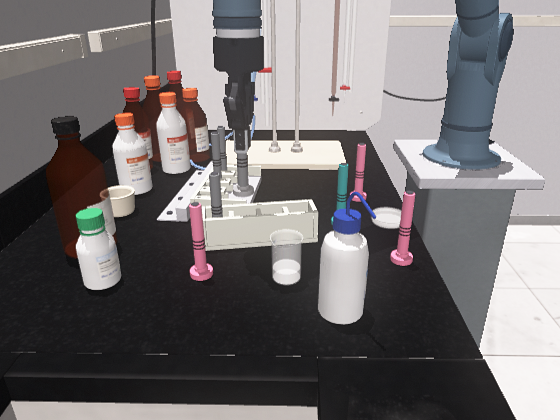

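Probe C is out at (242,185). Carry to the ledge before pocket 2.

```bash
python3 -m inch '[[[-0.1,-2,0.5],0,1],[[-0.1,-4,1],0,1],[[-0.1,-6,1.5],0,1],[[-0.1,-8,2],0,1],[[-0.1,-10,2.4],0,1],[[-0.1,-12,2.8],0,1],[[-0.1,-14,3.2],0,1],[[-0.1,-15.4,3.5],0,1],[[-0.1,-15.4,3.5],0,1],[[-0.1,-15.4,3.5],0,1]]'; python3 -m inch '[[[0,0,0],0,1],[[0,0,0],0,1],[[0,0,0],0,1]]'; python3 - <<'E'
from h import *
fit('wrist','w0.png')
fit('side')
plan((557,312.6,95,-4.3))
E
```

```text
t: 32.12
tool_pos: [556.2, 311.1, 163.9]
tool_rot: [0.027, 0.707, -0.027, 0.706]
ft_force: [0.9, 1.4, -0.8]
grip_width: 0.19
t: 32.37
tool_pos: [555.2, 314.2, 163.9]
tool_rot: [0.026, 0.707, -0.025, 0.707]
ft_force: [0.2, 0.6, -1.4]
grip_width: 0.193
carrier 0.56 [240. 213.] 5892 [588.7 286.2] [198.4 110.4] long axis deg 85.72
stop_bar 0.84 [137. 300.] 1890 [653.4 267.8] [269.9  22.3] long axis deg 85.51
rack 0.89 [474. 113.] 6948 [514.  465.3] [192.6  57.1] long axis deg 9.96
carrier 0.8 [232. 187.] 613 [592.  287.5] [201.2 109.6] long axis deg 86.0
stop_bar 0.65 [235. 190.] 270 [597.7 286.1] [206.9 101.5] long axis deg 79.69
rack 0.59 [257. 224.] 934 [511.5 465.3] [195.6  59.1] long axis deg 10.1
t 32.77 at [556.  311.9 164. ] yaw -4.27 F [-0.4  0.5 -1.5] grip 0.2
(557, 312.6, 95, -4.3) -> [6.9, 0.07, 0.1] twist 0.0
```

View pics/w0.png

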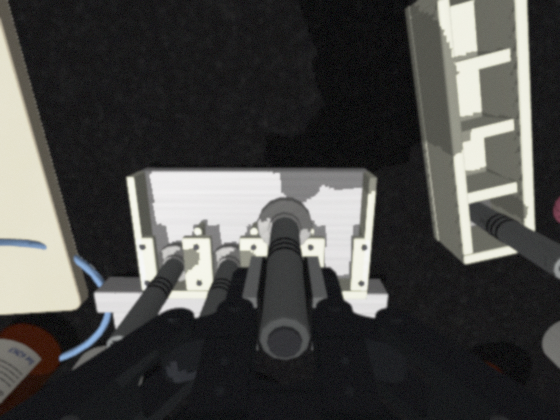

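```bash
python3 -m inch '[[[2,0.1,0.1],0,1],[[4,0.1,0.1],0,1],[[5.5,0.1,0.1],0,1],[[6.3,0.1,0.1],0,1],[[6.8,0.1,0.1],0,1],[[6.9,0.1,0.1],0,1],[[6.9,0.1,0.1],0,1],[[6.9,0.1,0.1],0,1],[[6.9,0.1,0.1],0,1]]'; python3 - <<'E'
from h import *
plan((619,308,95,-4.3))
E
```

```text
t: 33.52
tool_pos: [558.0, 313.3, 96.3]
tool_rot: [0.027, 0.706, -0.026, 0.707]
ft_force: [-0.4, 0.4, -0.9]
grip_width: 0.191
t 33.52 at [558.  313.3  96.3] yaw -4.27 F [-0.4  0.4 -0.9] grip 0.191
(619, 308, 95, -4.3) -> [0.15, -0.08, 6.12] twist 0.0
```

```bash
python3 -m inch '[[[0.15,-0.1,0.6],0,1],[[0.15,-0.1,1.3],0,1],[[0.15,-0.1,2],0,1],[[0.15,-0.1,2.7],0,1],[[0.15,-0.1,3.4],0,1]]'; python3 -m inch '[[[0,0,0.5],0,1],[[0,0,1],0,1],[[0,0,1.5],0,1],[[0,0,2],0,1],[[0,0,2.5],0,1],[[0,0,2.8],0,1],[[0,0,2.8],0,1],[[0,0,2.8],0,1]]';python3 - <<'E'
from h import *
plan((619,308,93,-4.3))
s,p,d=snap('wrist','x0.png')
E
```

```text
t: 33.93
tool_pos: [592.2, 308.9, 93.7]
tool_rot: [0.027, 0.706, -0.027, 0.707]
ft_force: [0.8, 0.2, -1.2]
grip_width: 0.195
t: 34.6
tool_pos: [618.8, 307.2, 93.4]
tool_rot: [0.026, 0.707, -0.026, 0.707]
ft_force: [0.5, 0.1, -0.5]
grip_width: 0.193
t 34.6 at [618.8 307.2  93.4] yaw -4.26 F [ 0.5  0.1 -0.5] grip 0.193
(619, 308, 93, -4.3) -> [0.04, 0.08, 0.01] twist 0.0
```

View pics/x0.png

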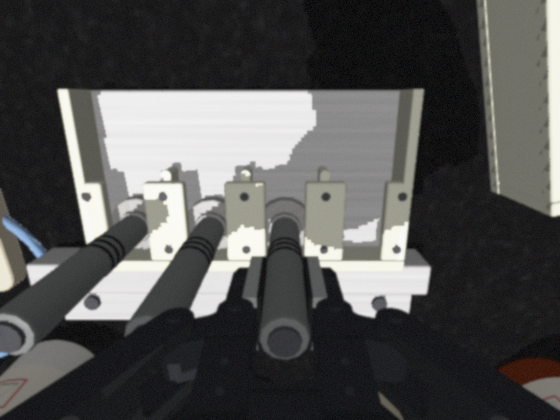

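No drag this time and the foot is under the lips. Release and check.

```bash
python3 -m inch '[[[0.05,0.05,0],0,1],[[0.05,0.05,0],0,1.9],[[0.05,0.05,0],0,2.4],[[0.05,0.05,0],0,2.8],[[0.05,0.05,0],0,2.8],[[-1.5,0.05,0],0,2.8],[[-4,0.05,0],0,2.8],[[-8,0.05,0],0,2.8],[[-10.5,0.05,0],0,2.8],[[-10.5,0.05,0],0,2.8]]'; python3 -m inch '[[[0,0,0],0,2.8],[[0,0,0],0,2.8],[[0,0,0],0,2.8],[[0,0,0],0,2.8]]'
python3 - <<'E'
from h import *
pockets('y0.png');fit('wrist')
plan((580.5,477.2,200,-4.3),(580.5,477.2,152,-4.3))
E
```

```text
t: 35.48
tool_pos: [623.6, 309.6, 207.2]
tool_rot: [0.029, 0.702, -0.024, 0.711]
ft_force: [1.9, 0.0, 0.9]
grip_width: 0.331
t: 35.82
tool_pos: [617.5, 307.2, 196.3]
tool_rot: [0.026, 0.708, -0.027, 0.705]
ft_force: [-0.1, 0.6, 0.0]
grip_width: 0.326
1187 138.0 [611.3 213.1] carrier frame [ 23.2 -71.3]
1004 138.0 [615.6 260.9] carrier frame [ 23.9 -23.3]
930 138.0 [619.  308.5] carrier frame [23.7 24.4]
carrier 0.8 [264. 147.] 7901 [588.7 286. ] [198.1 109.9] long axis deg 85.78
stop_bar 0.88 [257. 242.] 3469 [654.  267.8] [269.3  22.9] long axis deg 85.51
rack 0.91 [467.  73.] 4321 [541.7 470.4] [135.6  57.8] long axis deg 9.97
t 36.07 at [618.6 307.6 197.8] yaw -4.27 F [ 0.3 -0.6  0.8] grip 0.33
(580.5, 477.2, 200, -4.3) -> [-0.23, 16.63, -5.06] twist 0.0
(580.5, 477.2, 152, -4.3) -> [4.57, 16.64, -5.05] twist 0.0
```

View pics/y0.png

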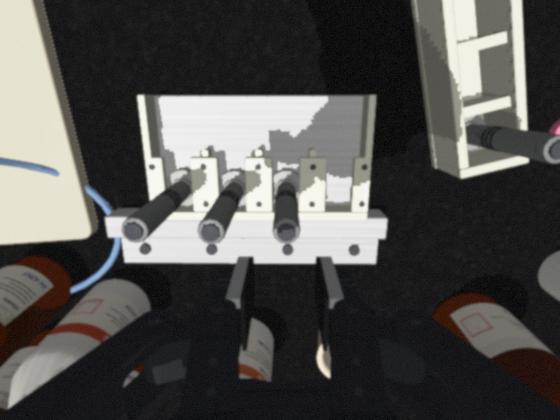

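Three are home. Last is probe D.

```bash
python3 -m inch '[[[0,2.1,-0.7],0,4.5],[[0,4.2,-1.3],0,4.5],[[0,6.3,-2],0,4.5],[[0,8.4,-2.6],0,4.5],[[0,10.5,-3.3],0,4.5],[[0,12.6,-3.9],0,4.5],[[0,14.7,-4.5],0,4.5],[[0,16.6,-5.1],0,4.5],[[2.5,16.6,-5.1],0,4.5],[[4.5,16.6,-5.1],0,4.5]]'; python3 -m inch '[[[0,0,0],0,4.5],[[0,0,0],0,4.5],[[0,0,0],0,4.5],[[0,0,0],0,4.5],[[0,0,0],0,4.5],[[0,0,0],0,4.5]]'; python3 - <<'E'
from h import *
s,p,d=snap('wrist','z0.png')
for o in stems(cloud('wrist',s,d),(400,620,430,510)): print(o)
plan((580.5,477.2,84,-4.3))
E
```

```text
t: 36.9
tool_pos: [579.4, 481.2, 154.2]
tool_rot: [0.026, 0.706, -0.023, 0.707]
ft_force: [0.3, -0.3, -1.4]
grip_width: 0.527
t: 37.4
tool_pos: [581.3, 477.3, 155.4]
tool_rot: [0.027, 0.706, -0.026, 0.707]
ft_force: [-0.1, 0.1, -0.4]
grip_width: 0.529
(1218, np.float64(130.0), array([580. , 477.4]), array([580.6, 477.4]), 8.7)
t 37.45 at [581.1 477.3 155. ] yaw -4.29 F [-0.3 -0.2 -0.1] grip 0.531
(580.5, 477.2, 84, -4.3) -> [7.1, -0.02, -0.07] twist 0.0
```

View pics/z0.png

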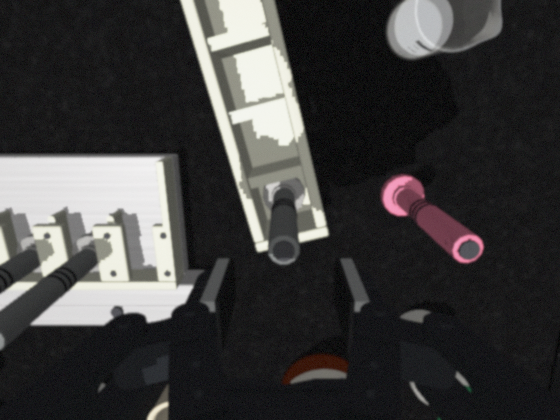

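```bash
python3 -m inch '[[[2.5,0,-0.1],0,4.5],[[4.5,0,-0.1],0,4.5],[[6.2,0,-0.1],0,4.5],[[7.1,0,-0.1],0,4.5],[[7.1,0,-0.1],0,4.5],[[7.1,0,-0.1],0,4.5],[[7.1,0,-0.1],0,4.5]]';python3 -c "
from h import *
plan((580.5,477.2,84,-4.3))"
```

```text
t: 38.03
tool_pos: [580.5, 477.8, 84.3]
tool_rot: [0.027, 0.706, -0.026, 0.707]
ft_force: [0.2, -0.4, 0.6]
grip_width: 0.526
t 38.03 at [580.5 477.8  84.3] yaw -4.27 F [ 0.2 -0.4  0.6] grip 0.526
(580.5, 477.2, 84, -4.3) -> [0.03, -0.06, 0.01] twist 0.0
```

```bash
python3 -m inch '[[[0,-0.05,0],0,4.5],[[0,-0.05,0],0,3],[[0,-0.05,0],0,2.2],[[0,-0.05,0],0,1],[[0,-0.05,0],0,1],[[0,-0.05,0],0,1],[[0,-0.05,0],0,1]]';  python3 -m inch '[[[-0.7,0,0],0,1],[[-1.5,0,0],0,1],[[-2.4,0,0],0,1],[[-3.3,0,0],0,1],[[-4.2,0,0],0,1],[[-5.1,0,0],0,1],[[-6,0,0],0,1],[[-7,0,0],0,1],[[-8,0,0],0,1],[[-8,0,0],0,1]]'; python3 -c "
from h import *
snap('side','aa0.png')
plan((560.4,360.4,167,-4.3))"
```

```text
t: 38.62
tool_pos: [580.0, 477.2, 83.8]
tool_rot: [0.027, 0.706, -0.026, 0.707]
ft_force: [-0.2, 0.4, 4.8]
grip_width: 0.197
t: 39.45
tool_pos: [580.9, 477.8, 166.3]
tool_rot: [0.028, 0.705, -0.025, 0.708]
ft_force: [-0.4, 0.6, -0.3]
grip_width: 0.197
t 39.5 at [580.5 477.4 165. ] yaw -4.27 F [-0.  -0.3 -0.5] grip 0.196
(560.4, 360.4, 167, -4.3) -> [-0.24, -11.82, -1.13] twist 0.0
```

View pics/aa0.png

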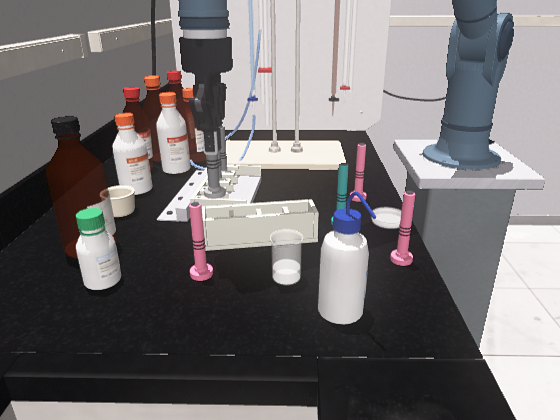

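Probe D is out. Carry to the ledge before pocket 3.

```bash
python3 -m inch '[[[-0.1,-2,-0.4],0,1],[[-0.1,-4,-0.7],0,1],[[-0.1,-6,-1],0,1],[[-0.1,-8,-1.1],0,1],[[-0.1,-10,-1.1],0,1],[[-0.1,-11.8,-1.1],0,1],[[-0.1,-11.8,-1.1],0,1],[[-0.1,-11.8,-1.1],0,1],[[-0.1,-11.8,-1.1],0,1],[[-0.1,-11.8,-1.1],0,1]]'; python3 -m inch '[[[0,0,0],0,1],[[0,0,0],0,1]]'; python3 - <<'E'
from h import *
fit('wrist','ab0.png')
fit('side')
plan((560.4,360.4,95,-4.3))
E
```

```text
t: 40.33
tool_pos: [558.9, 361.9, 163.4]
tool_rot: [0.026, 0.707, -0.025, 0.706]
ft_force: [-0.0, 1.0, -1.2]
grip_width: 0.197
t: 40.5
tool_pos: [559.1, 361.3, 163.4]
tool_rot: [0.026, 0.707, -0.025, 0.707]
ft_force: [-0.1, 0.3, -1.0]
grip_width: 0.191
carrier 0.97 [179. 212.] 5846 [588.4 286.1] [198.3 109.7] long axis deg 85.81
stop_bar 0.79 [101. 304.] 1447 [649.9 207.3] [149.4  22.4] long axis deg 83.84
stop_bar 0.49 [177. 213.] 806 [585.1 286.4] [194.8 103. ] long axis deg 85.75
carrier 0.65 [231. 188.] 678 [591.7 287.1] [202.3 109.9] long axis deg 86.07
stop_bar 0.67 [183. 204.] 310 [662.9 301.3] [205.9  22.4] long axis deg 89.14
rack 0.7 [254. 224.] 979 [509.7 465.6] [195.6  59. ] long axis deg 9.86
t 40.9 at [559.6 359.8 163.6] yaw -4.27 F [ 0.2 -0.2 -0.8] grip 0.197
(560.4, 360.4, 95, -4.3) -> [6.86, 0.07, 0.08] twist 0.0
```

View pics/ab0.png

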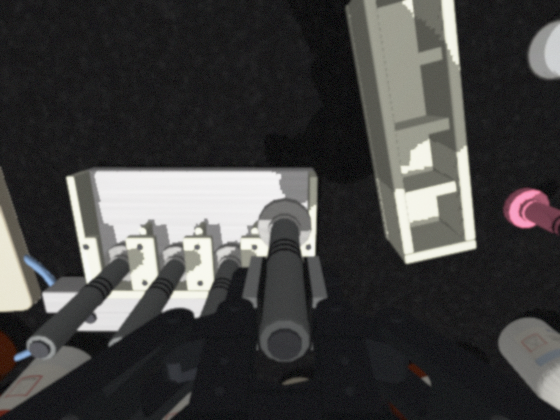

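```bash
python3 -m inch '[[[2,0.1,0.1],0,1],[[4,0.1,0.1],0,1],[[5.5,0.1,0.1],0,1],[[6.3,0.1,0.1],0,1],[[6.8,0.1,0.1],0,1],[[6.9,0.1,0.1],0,1],[[6.9,0.1,0.1],0,1],[[6.9,0.1,0.1],0,1],[[6.9,0.1,0.1],0,1]]'; python3 - <<'E'
from h import *
plan((622.5,355.8,94.5,-4.3))
snap('wrist','ac0.png')
E
```

```text
t: 41.65
tool_pos: [561.6, 361.3, 96.0]
tool_rot: [0.027, 0.706, -0.026, 0.707]
ft_force: [0.4, -0.0, -0.2]
grip_width: 0.196
t 41.65 at [561.6 361.3  96. ] yaw -4.27 F [ 0.4 -0.  -0.2] grip 0.196
(622.5, 355.8, 94.5, -4.3) -> [0.16, -0.09, 6.12] twist 0.0
```

View pics/ac0.png

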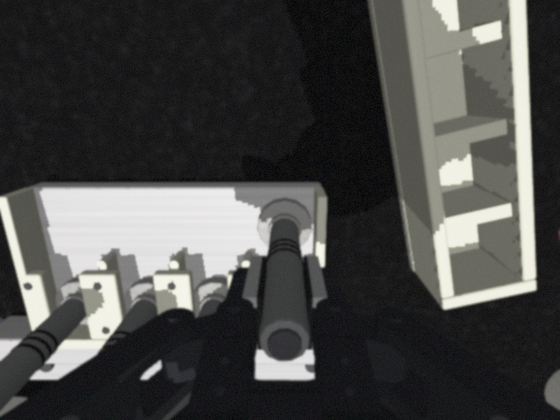

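```bash
python3 -m inch '[[[0.1,-0.1,0.6],0,1],[[0.1,-0.1,1.3],0,1],[[0.1,-0.1,2],0,1],[[0.1,-0.1,2.7],0,1],[[0.1,-0.1,3.4],0,1]]'; python3 -m inch '[[[0,0,0.5],0,1],[[0,0,1],0,1],[[0,0,1.5],0,1],[[0,0,2],0,1],[[0,0,2.5],0,1],[[0,0,2.8],0,1],[[0,0,2.8],0,1],[[0,0,2.8],0,1]]';python3 - <<'E'
from h import *
plan((622.8,355.9,93,-4.3))
s,p,d=snap('wrist','ad0.png')
E
```

```text
t: 42.12
tool_pos: [595.8, 356.7, 93.6]
tool_rot: [0.027, 0.706, -0.027, 0.707]
ft_force: [0.4, -0.2, -1.5]
grip_width: 0.195
t: 42.78
tool_pos: [622.2, 355.1, 93.4]
tool_rot: [0.026, 0.707, -0.026, 0.706]
ft_force: [0.4, -0.9, 0.0]
grip_width: 0.198
t 42.78 at [622.2 355.1  93.4] yaw -4.26 F [ 0.4 -0.9  0. ] grip 0.198
(622.8, 355.9, 93, -4.3) -> [0.03, 0.09, 0.06] twist 0.0
```

View pics/ad0.png

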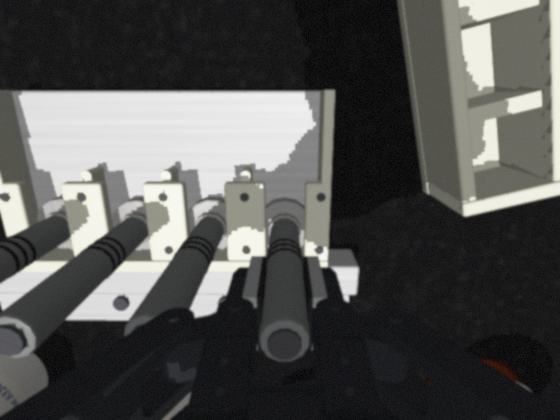

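The fourth foot is under the lips. Release, rise and back away.

```bash
python3 -m inch '[[[0.05,0.05,0.05],0,1],[[0.05,0.05,0.05],0,1.9],[[0.05,0.05,0.05],0,2.4],[[0.05,0.05,0.05],0,2.8],[[0.05,0.05,0.05],0,2.8],[[-1.5,0.05,0],0,2.8],[[-4,0.05,0],0,2.8],[[-8,0.05,0],0,2.8],[[-12,0.05,0],0,2.8],[[-15,0.05,0],0,2.8]]'; python3 -m inch '[[[0,-2,-3],0,2.8],[[0,-4,-6],0,2.8],[[0,-6,-9],0,2.8],[[0,-6.5,-12],0,2.8],[[0,-6.5,-12],0,2.8],[[0,-6.5,-12],0,2.8],[[0,-6.5,-12],0,2.8],[[0,-6.5,-12],0,2.8]]'
python3 - <<'E'
from h import *
pockets('ae0.png');fit('wrist');fit('scene','ae1.png');fit('side','ae2.png')
for n in ['timer','beaker','petri']:
    s,p,d=snap('scene');X=cloud('scene',s,d);r=arm.cut_out('scene',n)
    P=X[r[0]['pixels']];P=P[~np.isnan(P[:,0])];print(n,np.percentile(P,[1,50,99],axis=0).round(0).tolist())
plan((1,1,1,1))
E
```

```text
t: 43.67
tool_pos: [623.7, 356.0, 249.1]
tool_rot: [0.027, 0.705, -0.025, 0.708]
ft_force: [0.9, -0.8, 0.7]
grip_width: 0.328
t: 44.33
tool_pos: [499.6, 300.1, 244.8]
tool_rot: [0.027, 0.706, -0.026, 0.707]
ft_force: [-0.6, 0.6, 0.0]
grip_width: 0.326
59 115.0 [603.5 210.2] carrier frame [ 15.6 -74.7]
350 138.0 [615.8 261.6] carrier frame [ 24.1 -22.6]
704 138.0 [618.5 308.9] carrier frame [23.2 24.8]
carrier 0.98 [277. 236.] 3113 [588.6 286. ] [198.4 110.4] long axis deg 85.72
stop_bar 0.67 [262. 305.] 1195 [652.9 268.1] [268.4  22.6] long axis deg 85.55
rack 0.59 [443. 166.] 4311 [509.7 464.5] [200.2  57.1] long axis deg 9.89
carrier 0.86 [244. 179.] 773 [590.6 286.6] [200.9 110.8] long axis deg 85.52
carrier 0.79 [233. 186.] 652 [591.9 287.6] [202.6 110.2] long axis deg 86.16
stop_bar 0.77 [181. 206.] 261 [660.5 323.4] [163.2  21.9] long axis deg 85.53
stop_bar 0.49 [234. 189.] 292 [588.2 288.3] [199.8 106.3] long axis deg 84.79
rack 0.94 [255. 226.] 1007 [510.8 464.9] [197.6  59.9] long axis deg 9.76
timer [[332.0, 522.0, 5.0], [364.0, 558.0, 17.0], [399.0, 587.0, 20.0]]
beaker [[438.0, 564.0, 9.0], [468.0, 581.0, 55.0], [483.0, 612.0, 74.0]]
petri [[237.0, 357.0, -0.0], [269.0, 398.0, 16.0], [305.0, 427.0, 18.0]]
t 45.28 at [497.9 299.7 243.6] yaw -4.26 F [0.1 1.  0.8] grip 0.329
(1, 1, 1, 1) -> [24.26, -33.49, -47.33] twist -5.3
```

View pics/ae0.png

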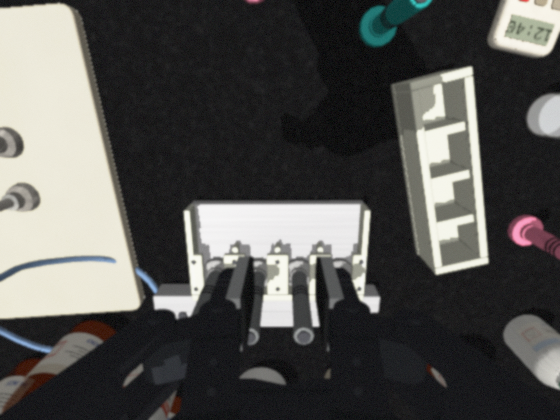

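View pics/ae1.png

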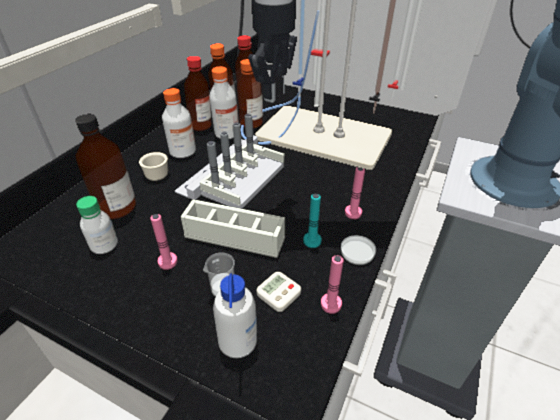

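```bash
python3 - <<'E'
from h import *
for cam in ('scene','side'):
    s,p,d=snap(cam);X=cloud(cam,s,d)
    for o in stems(X,(540,680,170,400),100,150):
        dx=np.array(o[3])-np.array([591.5+5,287-.4]);a=np.radians(-4.3)
        print(cam,o[0],o[1],o[3],o[4],(np.array([[np.cos(a),np.sin(a)],[-np.sin(a),np.cos(a)]])@dx).round(1))
    if cam=='scene': cv2.imwrite('pics/af.png',cv2.resize(p[100:220,160:320],None,fx=4,fy=4,interpolation=cv2.INTER_CUBIC))
E
```

```text
scene 119 139.0 [613.  213.2] 8.7 [ 22. -72.]
scene 128 139.0 [616.9 261.9] 8.5 [ 22.2 -23.1]
scene 137 139.0 [619.5 309.6] 7.9 [21.2 24.7]
scene 143 139.0 [623.5 357. ] 8.8 [21.6 72.2]
side 116 138.0 [612.4 216.6] 8.3 [ 21.1 -68.6]
side 126 139.0 [618.3 262.5] 7.8 [ 23.5 -22.4]
side 149 139.0 [620.8 310.6] 8.4 [22.4 25.8]
side 202 138.0 [624.3 357.2] 9.0 [22.4 72.5]
```

View pics/af.png

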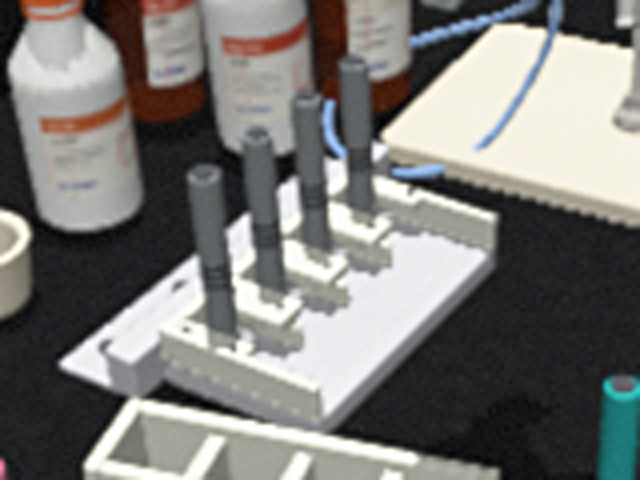

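All four stand upright under the lips, and carrier, rack and bystanders are unmoved. Handing in.

```bash
python3 -c "
from h import *
print(arm.sign_off())"
```

```text
the job is handed in; nothing more can be done
None
```

I docked the carrier against the stop bar, loaded all four grey probes into pockets 0 to 3, and handed the job in at about 45 s. No verdict came back.

**Carrier:** I pushed it with both open fingertips until the force rose to about 17 N with no further motion. The last checks put it flush and parallel, about 12 mm off the bar's middle (36 mm allowed). It did not shift between looks, so no knock happened that I could see.

**Probes:** Each was drawn straight up 80 mm, lowered over the ledge and slid under the lips. I kept the feet a millimetre or two above the plate rather than resting them on the ledge first. Probe 2 was the exception: it dragged on the plate, slipped in the grip and stopped about 15 mm short. I regripped it, lifted it slightly and slid it home.

**Last checks:**
- **Probe positions:** By the scene and side cameras all four sit at carrier x ≈ 21 to 23.5 mm (17 to 32 mm allowed) and within 4 mm of their pocket middles. Their tops are at 138 to 139 mm, so they stand upright.
- **Camera disagreement:** The cameras differ by 2 to 3 mm. In the last wrist picture the gripper hid the outer stems and gave one poor reading (x 15.6 mm), which I set aside for the two fixed cameras. Pocket 3 was checked only by those two cameras.
- **Surroundings:** The rack stands upright within about 2 mm of where it was. The timer, beaker and petri dish measure as at the start, and I did not touch the pink or turquoise look-alikes.

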